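Clamp a brass bar with a click-type torque handle

ROBOT

A 6-joint arm with a two-finger parallel gripper is mounted at the origin on a cart in front of the work surface, level with it; the furniture and walls round the work are solid. World frame = base frame: x ahead of the robot, y to its left, z up, the work surface at z = 0. Lengths are in mm, angles in rad, forces in N, time in s.
With the tool pointing down it reaches from about 375 to 750 mm from the base axis. Payload 9 kg.
Tool frame: the origin (TCP) lies between the finger pads; the fingertips stand 22 mm ahead of it and the grasp point (between the pads) lies 3 mm ahead of it; x points along the fingers, y is the direction in which the jaws open and shut, and the axes are right-handed (so a half turn about x gives the same grasp; the last joint's range is limited). The gripper opens to 85 mm and grips with 20 to 120 N. Pads are 22 mm wide; open, the fingers measure 114 mm over their backs; the gripper's body (76 mm by 85 mm) begins 54 mm behind the grasp point. The pads swing forward as they close: fully open they stand 13 mm farther back than shut.
Start: joints at [1.081, 0.104, 0.097, 1.564, 0, 1.353], TCP at [161.082, 578.002, 253.331] pointing down, gripper open.
Joint ranges: [-2.99, 2.99], [-0.84, 1.86], [-1.1, 1.16], [-1.84, 2.11], [-1.51, 1.56], [-3.14, 3.14]. Speed limits (rad/s): [2.22, 2.22, 2.57, 3.14, 3.14, 3.14].

INTERFACE

Orientations are given as [roll, pitch, yaw] about the fixed x, y, z axes, in that order (R = Rz(yaw) Ry(pitch) Rx(roll)).
In Python, from rig import manip gives the robot as it stands.
- The arm moves only by the tool play_rows, never from a script. Its argument "steps" is a list of rows, each an object of numbers: "jaw": the finger opening in mm, from 0 to 85.4; "tx", "ty", "tz": the shift along the tool's x, y, z in mm; "ax", "ay", "az": the turn, a rotation vector about the tool's x, y, z in degrees. In form: [{"jaw": .., "tx": .., "ty": .., "tz": .., "ax": .., "ay": .., "az": ..}, ...]. A call has exactly 10 rows; each row shifts and turns the commanded pose from where the row before left it, along the tool's axes as they then stand; what a row does not reach is not made up. A row lasts 1/10 s, in which the tool goes at most 50 mm and 8.59 degrees, less where a joint would pass 70% of its speed; a pose out of reach is approached as far as the arm can. A call with a gripper value outside its range is refused whole. The fingers move at their own pace and stop on an object; "force" is the grip in N (left out, the last holds). Time passes only in rows, so rows that do not move let the fingers close, or fill a call up. It gives the time, the measured TCP pose, the force and the opening at its end, in the units of the state.
- manip.get_obs(): the state, without advancing time (a new reading comes with each control period).
- manip.capture(name): name is "scene" or "top"; returns a dict with "img" (400x640x3 uint8, red, green, blue), "fovy" (degrees; the focal length in pixels is half the picture's height over the tangent of half this angle, whatever the lens; pixels are square), "cx", "cy" (the principal point, pixels), "distortion" ([k1, k2, p1, p2, k3] as OpenCV has them; the pictures are not rectified), "world_from_camera" (4x4, takes a point from camera to world coordinates). Camera axes: x right, y down, z forward; pixel columns grow to the right and rows downward; lengths in mm; the calibration is good to about 2 mm. A picture is of the moment at which its call begins. There is no depth.
- manip.finish_job(): hands the job in, once; it reports no verdict.
The state is a dict: "t": time; "q": joint angles; "qd": joint speeds; "effort": joint torques, N m; "tool_pos": TCP position; "tcp_rot": TCP orientation; "wrist_force": force on the tool from outside, world axes, zero at the start; "ft_torque": the same for the moment, N m; "grip_width": opening from 0.0 (shut) to 1.0 (fully open).
Only numpy, scipy, OpenCV 4.12 (cv2) and the standard library are available. Lean on these libraries where they do the work, as an engineer would, in place of code of your own. Each camera call takes 0.05 s, during which the arm holds its last target.

TASK

Swing the clamp strap well clear of the empty V cradle, take the brass bar from the wooden rest and lay it centred along the cradle, letting it settle in both grooves before you let go. Swing the strap back square across the bar, then turn the black torque handle clockwise until the nut is tight and the handle clicks over at its joint: stop there without forcing it on to its end stop, let the handle spring back straight without slackening the nut, and let go. Leave the steel bar in its rest.

Things in the scene. Friction and masses are not known exactly. Their poses are not given: they have to be found in the camera images.
- fixture: Dark steel base plate 150x215x10 mm, fixed, yaw varies. Origin: on its underside, under the clamp post's axis; +y leads from the post to the cradle. Two grey V supports stand at y = +95 mm, x = -42 and +42 mm: 14 mm thick along x, 42 mm wide, 43 mm high, 90 degree grooves 28 mm wide at the top; 70 mm are free between them for the fingers.
- cradle (a point): Centre of a bar that rests in both V grooves: 42 mm above the worktop, 95 mm from the post axis along the fixture's +y. Its x axis is the groove direction (the fixture's x), z up.
- post (a point): Point on the vertical axis of the clamp post (also the axis of strap and nut), 55 mm above the worktop. The post's top is at 73 mm.
- strap (a joint): Cranked aluminium clamp strap, rad about the post: 0 = square across the cradle's middle (stop), grows clockwise from above, to 1.25; clear of the bar's place from 0.9. Starts near 0. Stays where left (friction below 1 N at the knob). 24 mm wide, reaches 134 mm from the post, top 65 mm above the worktop, underside 2 to 4 mm above a seated bar until the nut, as it tightens, lowers it.
- strap_knob (a point): Middle of the grip part of the upright red knob on the strap, 18 mm across, 120 mm from the post axis, 84 mm above the worktop with the nut slack (the knob's top is 13 mm higher, the strap's top 20 mm lower).
- nut (a joint): Clamp nut with the wrench head, rad, grows clockwise from above: starts at 0 to 0.25, turns with light friction (0.3 N m), tight against a firm stop at 0.85. Slackens if the handle is pushed back the other way. At 0 the wrench points 60 degrees clockwise of the fixture's +x; at 0.85, 109 degrees.
- handle (a joint): Click (breakaway) joint of the wrench, rad: 0 = handle in line with the head; grows clockwise. Preloaded spring: stays 0 up to 1.2 N m (12 N at the grip point), reached only once the nut is tight, then gives nearly freely; clicked over from 0.12, end stop at 0.5. Springs back to 0 when relieved. A yellow pointer on the head shows it. Its pin is 36 mm from the post axis along the wrench.
- handle_grip (a point): Point to take the torque handle: on the axis of its black round grip, 20 mm thick, 88 mm long, level, 55 mm above the worktop, 136 mm from the post axis (100 mm from the click joint's pin). The grip runs 42 mm inwards and 46 mm outwards from here. x points outwards along the handle.
- brass_bar_mid (a point): Centre of the yellow brass round bar, 18 mm diameter, 120 mm long, about 0.25 kg; x is its long axis, level. It lies in one of the two grooves of the wooden rest, its centre 34 mm above the worktop.
- steel_bar_mid (a point): Centre of the grey steel round bar of the same size, in the other groove, 72 mm beside the brass one. To be left alone.
- brass_bar: The brass bar; origin at its centre.
- bar_rest: Wooden rest 110 x 116 mm, fixed, yaw varies; origin on its underside at the centre. Its two pairs of V grooves run along its x at y = -36 and +36 mm; the supports are 14 mm thick at x = -42 and +42 mm and 35 mm high, its base 6 mm; the middle 70 mm of each bar is free on both sides. A green padded armrest and a black gooseneck lamp stand to its left: keep clear of both.

How it is judged:
By the outcome, as a careful person would: the job done as asked, in the order asked, and still so for the second after the job is handed in, with the robot touching nothing.
It also fails if it takes over 72 s, if anything falls off the work surface, if the arm or the gripper's body presses on something with over 40 N, if the wrist force passes 120 N, or if a joint passes its speed limit or range.

## Working session

There is one attempt and no reset: what is moved stays moved. The work goes in short steps, Python scripts to look and compute and a tool call to move; the robot and the scene stay as the last step left them, time stands still between calls to the robot, and variables do not carry over. Pictures are saved under pics/ and viewed, and the job is handed in when it is done.

Besides the shell and the picture viewer there is one more tool, called after "Emit:" by a JSON object that holds its "op" and its "data". play_rows: Moves the arm, as the interface text tells. Its arguments: {"type":"object","properties":{"steps":{"type":"array","items":{"type":"object","properties":{"jaw":{"type":"number"},"tx":{"type":"number"},"ty":{"type":"number"},"tz":{"type":"number"},"ax":{"type":"number"},"ay":{"type":"number"},"az":{"type":"number"}}}},"force":{"type":"number"}},"required":["steps"]}

```bash
mkdir -p pics; ls; python3 - <<'E'
from rig import manip
import cv2,numpy as np
o=manip.get_obs(); print(o)
for n in("scene","top"):
    c=manip.capture(n); cv2.imwrite(f"pics/{n}0.png",cv2.cvtColor(c["img"],cv2.COLOR_RGB2BGR))
    print(n,c["fovy"],c["cx"],c["cy"],c["distortion"],np.round(c["world_from_camera"],3).tolist())
E
```

```text
pics
{'t': 0.0, 'q': array([ 1.08130153e+00,  1.04740162e-01,  9.64508507e-02,  1.56389588e+00,
       -4.05321253e-05,  1.35307544e+00]), 'qd': array([-4.78620292e-04, -5.08046941e-04,  7.34938859e-05, -8.49565316e-04,
        7.24871938e-04, -7.47750036e-05]), 'effort': array([-3.00530628e-03, -5.56924760e+01,  5.03654408e+01,  1.66320358e-02,
       -3.69448780e-04, -1.34023139e-05]), 'tool_pos': array([160.92764006, 577.69055739, 252.4882434 ]), 'tcp_rot': array([-1.75934198,  1.56940687, -2.03111586]), 'wrist_force': array([0.1073681 , 0.41434659, 0.48150545]), 'ft_torque': array([-0.00968072,  0.00371721, -0.01508052]), 'grip_width': 0.9998856422801617}
scene 50.3377677957087 327.996163050353 202.95200827839807 [-0.00024842  0.          0.          0.          0.        ] [[0.759, -0.426, 0.492, 27.766], [-0.651, -0.499, 0.572, -577.618], [0.002, -0.754, -0.657, 789.627], [0.0, 0.0, 0.0, 1.0]]
top 45.09332713219471 313.38148752000274 198.5468878410341 [0.00664513 0.         0.         0.         0.        ] [[0.019, -0.983, 0.18, 326.214], [-1.0, -0.018, 0.006, 49.481], [-0.003, -0.18, -0.984, 1348.922], [0.0, 0.0, 0.0, 1.0]]
```

View pics/scene0.png

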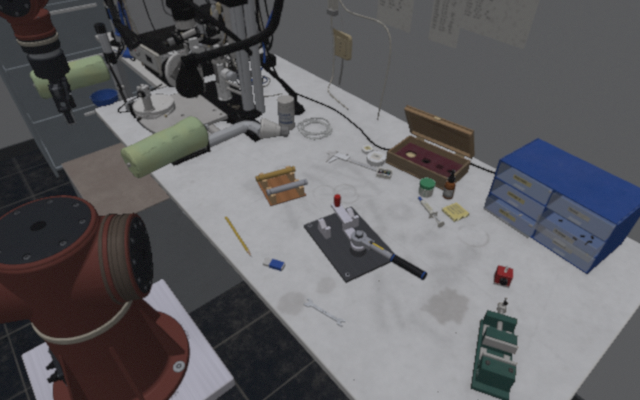

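View pics/top0.png

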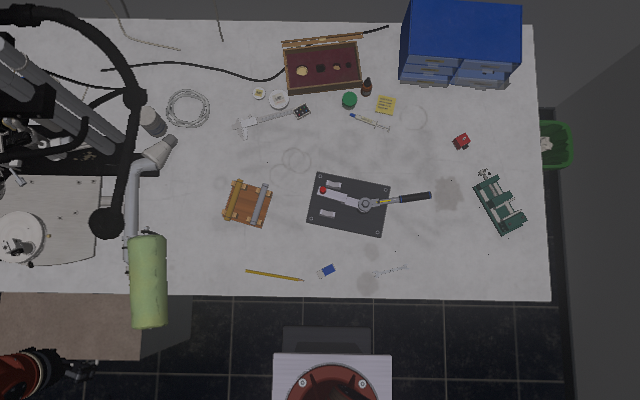

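```bash
python3 - <<'E'
import cv2
a=cv2.imread("pics/top0.png")[160:250,210:450]; cv2.imwrite("pics/top0z.png",cv2.resize(a,None,fx=3.3,fy=3.3,interpolation=cv2.INTER_CUBIC))
a=cv2.imread("pics/scene0.png")[155:285,245:435]; cv2.imwrite("pics/scene0z.png",cv2.resize(a,None,fx=4,fy=4,interpolation=cv2.INTER_CUBIC))
E
```

```text
(no output)
```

View pics/top0z.png

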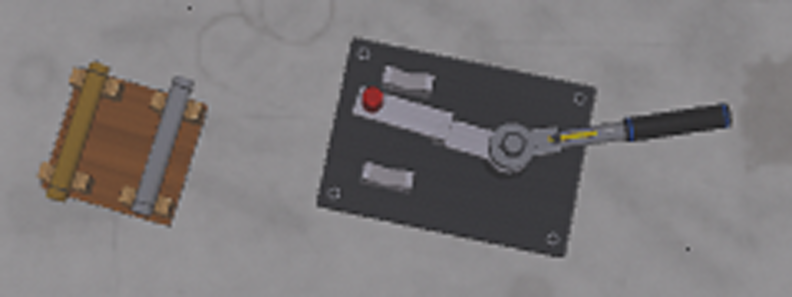

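View pics/scene0z.png

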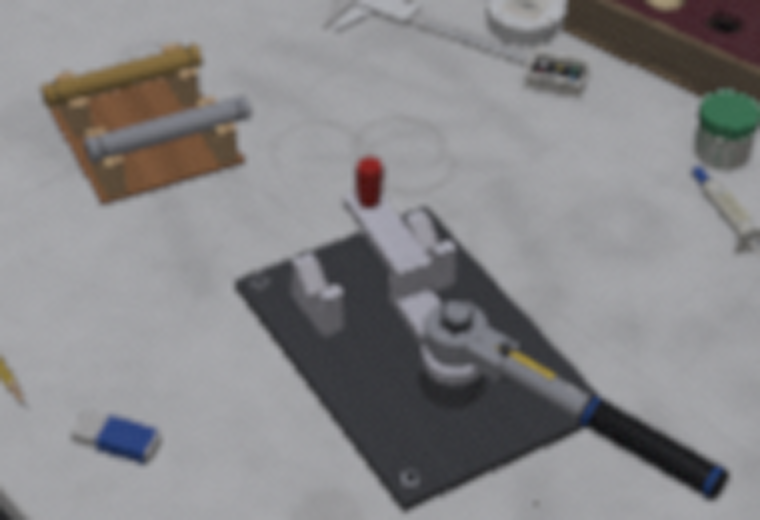

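```bash
cat > h.py <<'E'
import numpy as np, cv2
from rig import manip
def cam(n):
    c=manip.capture(n); h=c["img"].shape[0]; f=h/2/np.tan(np.radians(c["fovy"])/2)
    c["K"]=np.array([[f,0,c["cx"]],[0,f,c["cy"]],[0,0,1]]); c["D"]=np.array(c["distortion"]); return c
def rays(c,p):
    p=np.array(p,float).reshape(-1,1,2); u=cv2.undistortPoints(p,c["K"],c["D"]).reshape(-1,2)
    d=np.c_[u,np.ones(len(u))]@c["world_from_camera"][:3,:3].T
    return c["world_from_camera"][:3,3],d
def plane(c,p,z):
    o,d=rays(c,p); return o+d*((z-o[2])/d[:,2])[:,None]
def tri(c1,p1,c2,p2):
    o1,d1=rays(c1,p1);o2,d2=rays(c2,p2);d1=d1[0]/np.linalg.norm(d1[0]);d2=d2[0]/np.linalg.norm(d2[0])
    t=np.linalg.lstsq(np.c_[d1,-d2],o2-o1,rcond=None)[0]; a=o1+t[0]*d1;b=o2+t[1]*d2
    return (a+b)/2,np.linalg.norm(a-b)
def proj(c,P):
    T=np.linalg.inv(c["world_from_camera"]); r,_=cv2.Rodrigues(T[:3,:3])
    return cv2.projectPoints(np.array(P,float).reshape(-1,1,3),r,T[:3,3],c["K"],c["D"])[0].reshape(-1,2)
def save(c,name,box,f):
    x0,y0,x1,y1=box; a=cv2.cvtColor(c["img"],cv2.COLOR_RGB2BGR)[y0:y1,x0:x1]
    cv2.imwrite("pics/"+name,cv2.resize(a,None,fx=f,fy=f,interpolation=cv2.INTER_CUBIC))
def mask(c,box,lo,hi):
    hsv=cv2.cvtColor(c["img"],cv2.COLOR_RGB2HSV); m=cv2.inRange(hsv,np.array(lo),np.array(hi))
    z=np.zeros_like(m);x0,y0,x1,y1=box;z[y0:y1,x0:x1]=m[y0:y1,x0:x1]; return z
def big(m):
    n,l,s,ce=cv2.connectedComponentsWithStats(m); i=1+np.argmax(s[1:,4]); return (l==i),s[i],ce[i]
def rect(m):
    cs,_=cv2.findContours(m.astype(np.uint8),cv2.RETR_EXTERNAL,cv2.CHAIN_APPROX_NONE); return cv2.minAreaRect(max(cs,key=cv2.contourArea))
E
python3 - <<'E'
from h import *
t=cam("top"); s=cam("scene")
hsv=cv2.cvtColor(t["img"],cv2.COLOR_RGB2HSV)
for p in [(232,200),(236,185),(255,205),(264,186),(322,189),(415,198),(330,180),(250,190),(350,220)]: print(p,hsv[p[1],p[0]])
hs=cv2.cvtColor(s["img"],cv2.COLOR_RGB2HSV)
for p in [(275,174),(290,186),(337,200),(410,266)]: print(p,hs[p[1],p[0]])
# plate
m=mask(t,(295,160,400,245),(0,0,0),(180,255,75)); b,st,ce=big(cv2.morphologyEx(m,cv2.MORPH_OPEN,np.ones((3,3)))); print(st,rect(b)); bx=cv2.boxPoints(rect(b)); print(np.round(plane(t,bx,10),1))
print("post",plane(t,[(210+513/3.3,160+145/3.3)],73), tri(t,(210+513/3.3,160+145/3.3),s,(245+459/4,155+315/4)))
E
```

```text
(232, 200) [ 19 142 122]
(236, 185) [ 18 148 124]
(255, 205) [ 10  91 101]
(264, 186) [120  15 101]
(322, 189) [  0 177 141]
(415, 198) [ 0  5 48]
(330, 180) [126  18  72]
(250, 190) [ 12 128 106]
(350, 220) [120  16  63]
(275, 174) [ 20 127 108]
(290, 186) [116  15 118]
(337, 200) [  1 192  77]
(410, 266) [110  20  39]
[ 308  173   81   65 2920] ((348.03717041015625, 204.32362365722656), (76.1208724975586, 52.017642974853516), 11.888657569885254)
[[ 504.8   78.7   10. ]
 [ 651.8   51.3   10. ]
 [ 610.  -160.8   10. ]
 [ 464.7 -129.6   10. ]]
post [[548.09753147 -82.85130512  73.        ]] (array([549.75528646, -83.96091779,  70.36005906]), np.float64(2.8647576037479903))
```

```bash
python3 - <<'E'
from h import *
t=cam("top"); s=cam("scene")
# knob
mt=mask(t,(310,175,335,200),(0,120,50),(12,255,255)); ms=mask(s,(325,185,350,215),(0,120,30),(12,255,255))
for n,c,m in(("t",t,mt),("s",s,ms)):
    b,st,ce=big(m); print(n,st,ce); 
    if n=="t": kt=ce
    else: ks=ce
print("knob",tri(t,kt,s,ks),plane(t,[kt],92))
# brass
mt=mask(t,(215,170,245,235),(16,120,80),(24,255,255)); ms=mask(s,(250,160,300,190),(17,100,60),(26,255,255))
for c,m in((t,mt),(s,ms)):
    b,st,ce=big(m); r=rect(b); print(st,ce,r); L=cv2.boxPoints(r)
    print(np.round(plane(c,L,43),1).tolist(), plane(c,[r[0]],41))
bt=rect(big(mt)[0])[0]; bs=rect(big(ms)[0])[0]; print("brass",tri(t,bt,s,bs))
# grip
mt=mask(t,(396,185,435,212),(0,0,0),(180,70,70)); ms=mask(s,(385,240,430,280),(0,0,0),(180,255,60))
for c,m in((t,mt),(s,ms)):
    b,st,ce=big(m); r=rect(b); print("grip",st,ce,r); print(np.round(plane(c,cv2.boxPoints(r),60),1).tolist(),plane(c,[r[0]],60))
save(t,"tf.png",(295,165,405,245),7); save(t,"tr.png",(215,170,280,240),8)
E
```

```text
t [320 186   6   8  31] [322.25806452 189.29032258]
s [335 195   5  11  44] [336.93181818 199.38636364]
knob (array([583.8901014 ,  34.09341345,  82.48545667]), np.float64(0.6995695179725562)) [[582.25138124  34.01926458  92.        ]]
[224 179  18  42 230] [232.96956522 199.50869565] ((233.00001525878906, 199.5), (5.375871181488037, 42.69074249267578), 18.434946060180664)
[[504.7, 301.7, 43.0], [618.8, 270.2, 43.0], [614.2, 255.8, 43.0], [500.2, 287.5, 43.0]] [[559.3773578  279.26008042  41.        ]]
[256 167  39  14 193] [274.93264249 173.60621762] ((274.968505859375, 173.3785400390625), (5.807980537414551, 39.04253387451172), 75.46554565429688)
[[505.9, 300.7, 43.0], [617.7, 268.2, 43.0], [604.1, 243.2, 43.0], [494.5, 275.9, 43.0]] [[556.11765322 274.39222892  41.        ]]
brass (array([560.09084523, 280.31030012,  35.70958761]), np.float64(0.5175179287684941))
grip [402 192  28  11 192] [415.21875    196.70833333] ((415.1699523925781, 196.69000244140625), (6.788225173950195, 27.577165603637695), 81.8698959350586)
[[576.1, -181.0, 60.0], [588.2, -255.5, 60.0], [569.7, -257.6, 60.0], [557.5, -183.3, 60.0]] [[ 572.85575683 -219.33835232   60.        ]]
grip [392 256  31  22 241] [407.15352697 266.00414938] ((407.13848876953125, 266.0076599121094), (33.241302490234375, 7.31804895401001), 29.744882583618164)
[[552.3, -185.6, 60.0], [572.7, -177.8, 60.0], [585.1, -252.4, 60.0], [565.3, -258.8, 60.0]] [[ 568.89655066 -219.35799839   60.        ]]
```

View pics/tf.png

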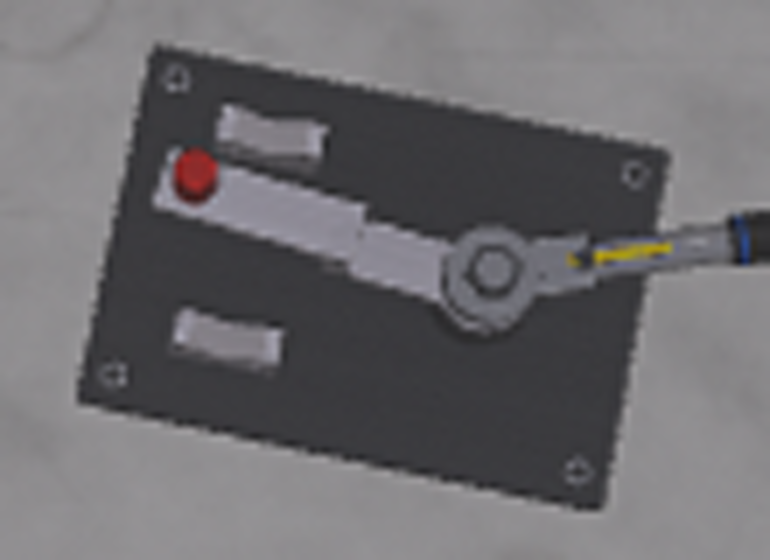

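View pics/tr.png

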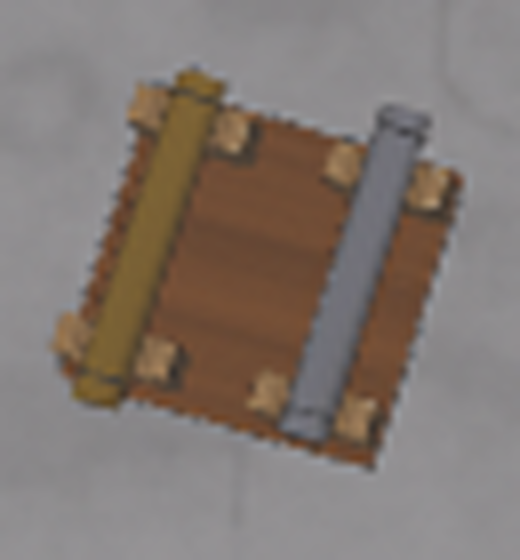

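```bash
python3 - <<'E'
from h import *
from scipy.spatial.transform import Rotation as Ro
t=cam("top"); s=cam("scene")
o=manip.get_obs(); R=Ro.from_euler("xyz",o["tcp_rot"]).as_matrix(); print(np.round(R,3))
P=np.array([o["tool_pos"]]); print(proj(t,P),proj(s,P))
def tf(p): return [295+p[0]/7,165+p[1]/7]
for a,b in(((220,105),(328,122)),((176,312),(282,332))): print(np.round(plane(t,[tf(a),tf(b)],43),1).tolist())
def tr(p): return [215+p[0]/8,170+p[1]/8]
for a,b in(((201,75),(98,395)),((403,110),(303,430))):
    Q=plane(t,[tr(a),tr(b)],36); d=Q[0]-Q[1]; print("bar",Q.mean(0),np.linalg.norm(d),np.arctan2(d[1],d[0]))
for nm,pt,ps in(("arm far",(147,236),(200,128)),("arm near",(150,326),(132,162)),):
    print(nm,tri(t,pt,s,ps))
save(s,"sl.png",(0,0,340,220),2.3);save(t,"tl.png",(0,0,260,400),1.5)
E
```

```text
[[-0.     0.268  0.963]
 [-0.     0.963 -0.268]
 [-1.    -0.    -0.   ]]
[[ 70.53410528 359.65234285]] [[ 70.97838942 112.47511402]]
[[618.8, 22.3, 43.0], [612.6, -20.6, 43.0]]
[[535.3, 38.3, 43.0], [528.2, -3.3, 43.0]]
bar [561.0864756 278.1333229  36.       ] 117.18008966289659 -0.2605338920941098
bar [550.085438   207.17512256  36.        ] 116.81092034225883 -0.2612963500755351
arm far (array([443.21139393, 471.5409468 , 146.64985462]), np.float64(1.394485343960389))
arm near (array([228.41807849, 447.51344228, 139.02053574]), np.float64(6.284071363779701))
```

View pics/sl.png

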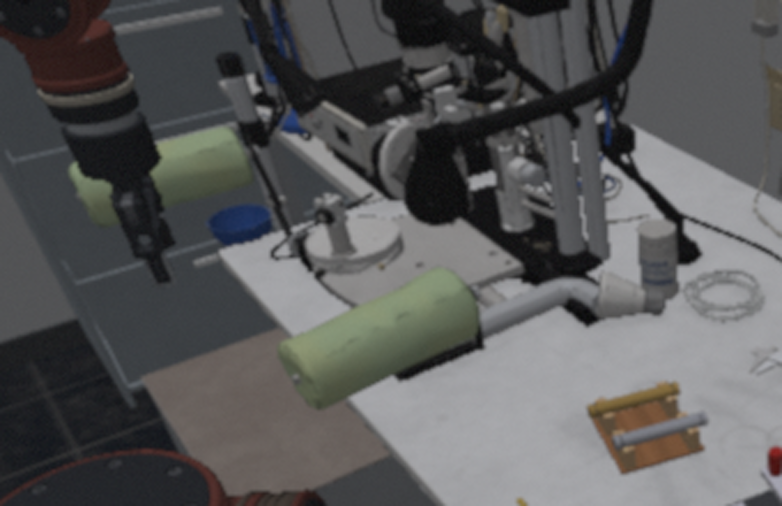

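View pics/tl.png

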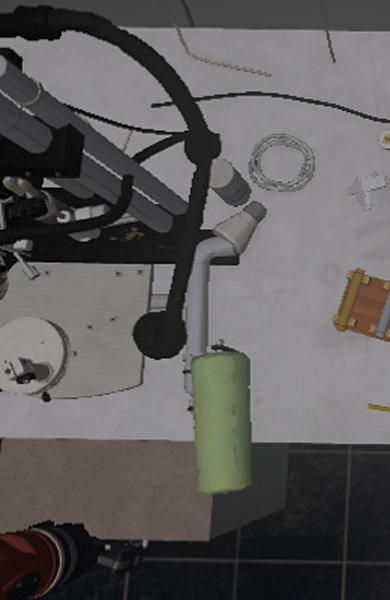

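```bash
cat >> h.py <<'E'
from scipy.spatial.transform import Rotation as Ro
def go(x,y,z,head=None):
    o=manip.get_obs(); R=Ro.from_euler("xyz",o["tcp_rot"]).as_matrix()
    d=np.array([x,y,z])-o["tool_pos"]; h=np.degrees(np.arctan2(R[1,1],R[0,1]))
    print("t%.2f"%o["t"],"pos",np.round(o["tool_pos"],1),"head %.1f"%h,"q",np.round(o["q"],2),"F",np.round(o["wrist_force"],1),"w %.1f"%(85.4*o["grip_width"]))
    print("tool xdir",np.round(R[:,0],3)," shift",np.round(R.T@d,1),"" if head is None else "ax %.1f"%(((h-head)+180)%360-180))
E
python3 - <<'E'
from h import *
t=cam("top"); s=cam("scene")
print("lamp",tri(t,(107,222),s,(190,78)))
go(583,34,170,-16.7)
E
```

```text
lamp (array([462.30316055, 517.03986298, 276.99881697]), np.float64(3.107215227714506))
t0.50 pos [161.1 578.  253.3] head 74.4 q [ 1.08  0.1   0.1   1.56 -0.    1.35] F [ 0.5 -0.   0.4] w 85.6
tool xdir [ 0.  0. -1.]  shift [  83.3 -410.8  552.4] ax 91.1
```

Emit:
{"op": "play_rows", "data": {"steps": [{"tx": -30}, {"tx": -30}, {"tx": -20, "ty": -12, "tz": 16}, {"ty": -24, "tz": 32}, {"ty": -24, "tz": 32}, {"ty": -24, "tz": 32}, {"ty": -24, "tz": 32}, {"ty": -24, "tz": 32}, {"ty": -24, "tz": 32}, {"ty": -24, "tz": 32}]}}

```text
invalid input
```

Emit:
{"op": "play_rows", "data": {"steps": [{"jaw": 50, "tx": -30, "ty": 0, "tz": 0, "ax": 0, "ay": 0, "az": 0}, {"jaw": 50, "tx": -30, "ty": 0, "tz": 0, "ax": 0, "ay": 0, "az": 0}, {"jaw": 50, "tx": -20, "ty": -12, "tz": 16, "ax": 0, "ay": 0, "az": 0}, {"jaw": 50, "tx": 0, "ty": -24, "tz": 32, "ax": 0, "ay": 0, "az": 0}, {"jaw": 50, "tx": 0, "ty": -24, "tz": 32, "ax": 0, "ay": 0, "az": 0}, {"jaw": 50, "tx": 0, "ty": -24, "tz": 32, "ax": 0, "ay": 0, "az": 0}, {"jaw": 50, "tx": 0, "ty": -24, "tz": 32, "ax": 0, "ay": 0, "az": 0}, {"jaw": 50, "tx": 0, "ty": -24, "tz": 32, "ax": 0, "ay": 0, "az": 0}, {"jaw": 50, "tx": 0, "ty": -24, "tz": 32, "ax": 0, "ay": 0, "az": 0}, {"jaw": 50, "tx": 0, "ty": -24, "tz": 32, "ax": 0, "ay": 0, "az": 0}]}}

```text
t: 1.5
tool_pos: [344.6, 338.8, 333.5]
tcp_rot: [0.84, 1.57, 0.568]
wrist_force: [0.1, 0.2, -0.9]
grip_width: 0.587
```

Emit:
{"op": "play_rows", "data": {"steps": [{"jaw": 45, "tx": 0, "ty": -23, "tz": 31, "ax": 0, "ay": 0, "az": 0}, {"jaw": 45, "tx": 0, "ty": -23, "tz": 31, "ax": 0, "ay": 0, "az": 0}, {"jaw": 45, "tx": 0, "ty": -23, "tz": 31, "ax": 0, "ay": 0, "az": 0}, {"jaw": 45, "tx": 0, "ty": -23, "tz": 31, "ax": 0, "ay": 0, "az": 0}, {"jaw": 45, "tx": 0, "ty": -23, "tz": 31, "ax": 0, "ay": 0, "az": 0}, {"jaw": 45, "tx": 0, "ty": -23, "tz": 31, "ax": 0, "ay": 0, "az": 0}, {"jaw": 45, "tx": 0, "ty": -23, "tz": 31, "ax": 0, "ay": 0, "az": 0}, {"jaw": 45, "tx": 0, "ty": -23, "tz": 31, "ax": 0, "ay": 0, "az": 0}, {"jaw": 45, "tx": 0, "ty": -23, "tz": 31, "ax": 0, "ay": 0, "az": 0}, {"jaw": 45, "tx": 0, "ty": -23, "tz": 31, "ax": 0, "ay": 0, "az": 0}]}}

```text
t: 2.5
tool_pos: [581.6, 34.0, 333.4]
tcp_rot: [0.528, 1.57, 0.256]
wrist_force: [0.2, 0.7, -0.5]
grip_width: 0.525
```

Emit:
{"op": "play_rows", "data": {"steps": [{"jaw": 45, "tx": 13, "ty": 0, "tz": 0, "ax": 8.5, "ay": 0, "az": 0}, {"jaw": 45, "tx": 15, "ty": 0, "tz": 0, "ax": 8.5, "ay": 0, "az": 0}, {"jaw": 45, "tx": 15, "ty": 0, "tz": 0, "ax": 8.5, "ay": 0, "az": 0}, {"jaw": 45, "tx": 15, "ty": 0, "tz": 0, "ax": 8.5, "ay": 0, "az": 0}, {"jaw": 45, "tx": 15, "ty": 0, "tz": 0, "ax": 8.5, "ay": 0, "az": 0}, {"jaw": 45, "tx": 15, "ty": 0, "tz": 0, "ax": 8.5, "ay": 0, "az": 0}, {"jaw": 45, "tx": 15, "ty": 0, "tz": 0, "ax": 8.5, "ay": 0, "az": 0}, {"jaw": 45, "tx": 15, "ty": 0, "tz": 0, "ax": 8.5, "ay": 0, "az": 0}, {"jaw": 45, "tx": 15, "ty": 0, "tz": 0, "ax": 8.5, "ay": 0, "az": 0}, {"jaw": 45, "tx": 15, "ty": 0, "tz": 0, "ax": 8.5, "ay": 0, "az": 0}]}}

```text
t: 3.5
tool_pos: [580.8, 35.4, 184.7]
tcp_rot: [2.102, 1.571, 0.341]
wrist_force: [0.4, -0.8, -0.8]
grip_width: 0.532
```

```bash
python3 - <<'E'
from h import *
go(583.5,34,93,-18)
E
```

```text
t3.50 pos [580.8  35.4 184.7] head -10.9 q [-0.16  0.05 -0.09  1.44  0.    1.6 ] F [ 0.4 -0.8 -0.8] w 45.4
tool xdir [ 0.  0. -1.]  shift [91.7  2.9  0.9] ax 7.1
```

Emit:
{"op": "play_rows", "data": {"steps": [{"jaw": 45, "tx": 15, "ty": 3, "tz": 1, "ax": 7, "ay": 0, "az": 0}, {"jaw": 45, "tx": 20, "ty": 0, "tz": 0, "ax": 0, "ay": 0, "az": 0}, {"jaw": 45, "tx": 20, "ty": 0, "tz": 0, "ax": 0, "ay": 0, "az": 0}, {"jaw": 45, "tx": 20, "ty": 0, "tz": 0, "ax": 0, "ay": 0, "az": 0}, {"jaw": 45, "tx": 12, "ty": 0, "tz": 0, "ax": 0, "ay": 0, "az": 0}, {"jaw": 45, "tx": 4, "ty": 0, "tz": 0, "ax": 0, "ay": 0, "az": 0}, {"jaw": 28, "tx": 0, "ty": 0, "tz": 0, "ax": 0, "ay": 0, "az": 0}, {"jaw": 28, "tx": 0, "ty": 0, "tz": 0, "ax": 0, "ay": 0, "az": 0}, {"jaw": 28, "tx": 0, "ty": 0, "tz": 0, "ax": 0, "ay": 0, "az": 0}, {"jaw": 28, "tx": 0, "ty": 0, "tz": 0, "ax": 0, "ay": 0, "az": 0}]}}

```text
t: 4.5
tool_pos: [584.1, 33.8, 95.1]
tcp_rot: [1.781, 1.57, -0.097]
wrist_force: [0.1, 0.4, 0.1]
grip_width: 0.325
```

```bash
python3 - <<'E'
from h import *
go(583.5,34,93,-18)
s=cam("scene"); save(s,"s1.png",(245,100,435,285),3.2)
E
```

```text
t4.50 pos [584.1  33.8  95.1] head -17.6 q [-0.17  0.09 -0.21  1.27  0.    1.71] F [0.1 0.4 0.1] w 27.8
tool xdir [ 0.001 -0.    -1.   ]  shift [ 2.1 -0.6 -0. ] ax 0.4
```

View pics/s1.png

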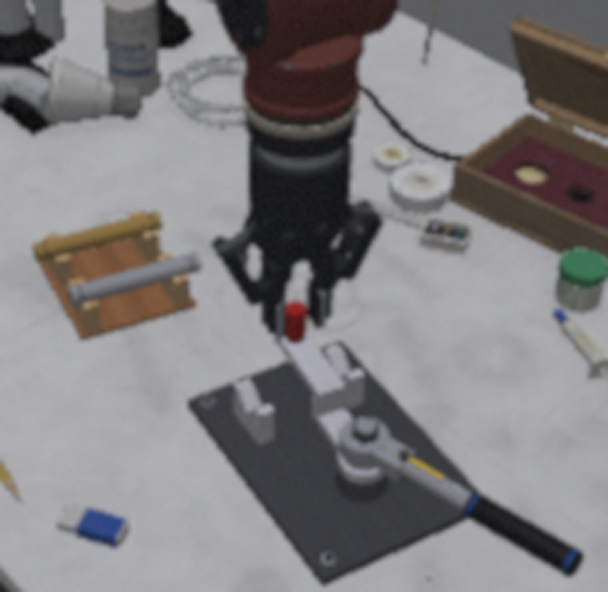

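Emit:
{"op": "play_rows", "data": {"steps": [{"jaw": 28, "tx": 2, "ty": 6.7, "tz": 0.2, "ax": 3.2, "ay": 0, "az": 0}, {"jaw": 28, "tx": 0, "ty": 6.7, "tz": 0.2, "ax": 3.2, "ay": 0, "az": 0}, {"jaw": 28, "tx": 0, "ty": 6.7, "tz": 0.2, "ax": 3.2, "ay": 0, "az": 0}, {"jaw": 28, "tx": 0, "ty": 6.7, "tz": 0.2, "ax": 3.2, "ay": 0, "az": 0}, {"jaw": 28, "tx": 0, "ty": 6.7, "tz": 0.2, "ax": 3.2, "ay": 0, "az": 0}, {"jaw": 28, "tx": 0, "ty": 6.7, "tz": 0.2, "ax": 3.2, "ay": 0, "az": 0}, {"jaw": 28, "tx": 0, "ty": 6.7, "tz": 0.2, "ax": 3.2, "ay": 0, "az": 0}, {"jaw": 28, "tx": 0, "ty": 6.7, "tz": 0.2, "ax": 3.2, "ay": 0, "az": 0}, {"jaw": 28, "tx": 0, "ty": 6.7, "tz": 0.2, "ax": 3.2, "ay": 0, "az": 0}, {"jaw": 28, "tx": 0, "ty": 6.7, "tz": 0.2, "ax": 3.2, "ay": 0, "az": 0}]}}

```text
t: 5.55
tool_pos: [638.9, -2.8, 92.5]
tcp_rot: [-2.852, 1.57, 0.993]
wrist_force: [-0.7, 0.3, -0.4]
grip_width: 0.326
```

```bash
python3 - <<'E'
from h import *
o=manip.get_obs();d=o["tool_pos"][:2]-[548.7,-83]; print(np.hypot(*d),np.degrees(np.arctan2(d[1],d[0])))
a=np.radians(10); go(548.7+121*np.cos(a),-83+121*np.sin(a),93,-65)
s=cam("scene"); save(s,"s2.png",(245,100,435,285),3.2)
E
```

```text
120.6948298690448 41.61558223563106
t5.55 pos [638.9  -2.8  92.5] head -49.7 q [-0.21  0.25 -0.03  1.29  0.    2.23] F [-0.7  0.3 -0.4] w 27.8
tool xdir [ 0.  0. -1.]  shift [-0.5 63.8 16.2] ax 15.3
```

View pics/s2.png

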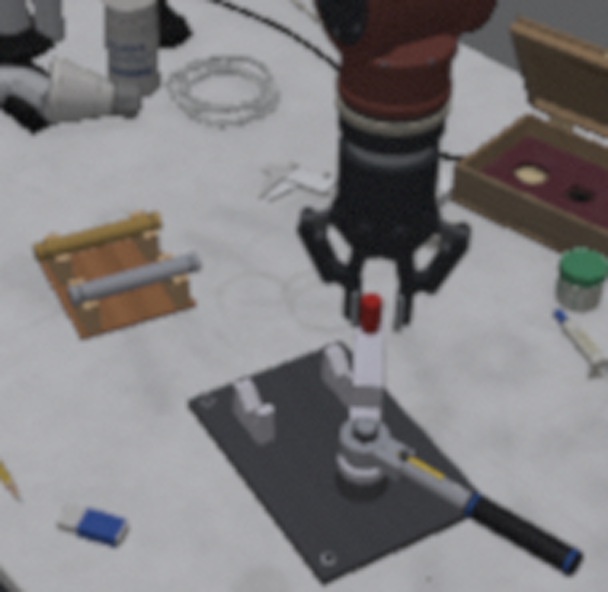

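Emit:
{"op": "play_rows", "data": {"steps": [{"jaw": 28, "tx": 0, "ty": 6.6, "tz": 0.2, "ax": 3.1, "ay": 0, "az": 0}, {"jaw": 28, "tx": 0, "ty": 6.6, "tz": 0.2, "ax": 3.1, "ay": 0, "az": 0}, {"jaw": 28, "tx": 0, "ty": 6.6, "tz": 0.2, "ax": 3.1, "ay": 0, "az": 0}, {"jaw": 28, "tx": 0, "ty": 6.6, "tz": 0.2, "ax": 3.1, "ay": 0, "az": 0}, {"jaw": 28, "tx": 0, "ty": 6.6, "tz": 0.2, "ax": 3.1, "ay": 0, "az": 0}, {"jaw": 28, "tx": 0, "ty": 6.6, "tz": 0.2, "ax": 3.1, "ay": 0, "az": 0}, {"jaw": 28, "tx": 0, "ty": 6.6, "tz": 0.2, "ax": 3.1, "ay": 0, "az": 0}, {"jaw": 28, "tx": 0, "ty": 6.6, "tz": 0.2, "ax": 3.1, "ay": 0, "az": 0}, {"jaw": 28, "tx": 0, "ty": 6.6, "tz": 0.2, "ax": 3.1, "ay": 0, "az": 0}, {"jaw": 28, "tx": 0, "ty": 3, "tz": 0.2, "ax": 1, "ay": 0, "az": 0}]}}

```text
t: 6.6
tool_pos: [665.3, -58.9, 92.5]
tcp_rot: [-3.072, 1.57, 0.27]
wrist_force: [1.1, 0.7, -0.2]
grip_width: 0.332
```

```bash
python3 - <<'E'
from h import *
o=manip.get_obs();d=o["tool_pos"][:2]-[548.7,-83]; print(np.hypot(*d),np.degrees(np.arctan2(d[1],d[0])))
a=np.radians(10); go(548.7+121*np.cos(a),-83+121*np.sin(a),93,-65)
E
```

```text
119.09542111892871 11.689076424004638
t6.60 pos [665.3 -58.9  92.5] head -78.5 q [-0.28  0.34  0.07  1.3   0.    2.66] F [ 1.1  0.7 -0.2] w 28.3
tool xdir [ 0.  0. -1.]  shift [-0.5  3.6 -1.9] ax -13.5
```

Emit:
{"op": "play_rows", "data": {"steps": [{"jaw": 50, "tx": 0, "ty": 0, "tz": 0, "ax": 0, "ay": 0, "az": 0}, {"jaw": 50, "tx": 0, "ty": 0, "tz": 0, "ax": 0, "ay": 0, "az": 0}, {"jaw": 50, "tx": -10, "ty": 0, "tz": 0, "ax": 0, "ay": 0, "az": 0}, {"jaw": 50, "tx": -25, "ty": 0, "tz": 0, "ax": 0, "ay": 0, "az": 0}, {"jaw": 50, "tx": -30, "ty": 0, "tz": 0, "ax": -8, "ay": 0, "az": 0}, {"jaw": 50, "tx": -25, "ty": 0, "tz": 0, "ax": -8.5, "ay": 0, "az": 0}, {"jaw": 50, "tx": 0, "ty": 0, "tz": 0, "ax": -8.5, "ay": 0, "az": 0}, {"jaw": 50, "tx": 0, "ty": 0, "tz": 0, "ax": -8.5, "ay": 0, "az": 0}, {"jaw": 50, "tx": 0, "ty": 0, "tz": 0, "ax": -8.5, "ay": 0, "az": 0}, {"jaw": 50, "tx": 0, "ty": 0, "tz": 0, "ax": -8.5, "ay": 0, "az": 0}]}}

```text
t: 7.6
tool_pos: [665.2, -58.3, 183.3]
tcp_rot: [1.883, 1.57, -0.169]
wrist_force: [-0.1, 0.2, 0.2]
grip_width: 0.581
```

Emit:
{"op": "play_rows", "data": {"steps": [{"jaw": 50, "tx": 0, "ty": 0, "tz": 0, "ax": -8.5, "ay": 0, "az": 0}, {"jaw": 50, "tx": 0, "ty": 0, "tz": 0, "ax": -8.5, "ay": 0, "az": 0}, {"jaw": 50, "tx": 0, "ty": 0, "tz": 0, "ax": -8.5, "ay": 0, "az": 0}, {"jaw": 50, "tx": 0, "ty": 0, "tz": 0, "ax": -8.5, "ay": 0, "az": 0}, {"jaw": 50, "tx": 0, "ty": 0, "tz": 0, "ax": -8.5, "ay": 0, "az": 0}, {"jaw": 50, "tx": 0, "ty": 0, "tz": 0, "ax": -8.5, "ay": 0, "az": 0}, {"jaw": 50, "tx": 0, "ty": 0, "tz": 0, "ax": -8.5, "ay": 0, "az": 0}, {"jaw": 50, "tx": 0, "ty": 0, "tz": 0, "ax": -8.5, "ay": 0, "az": 0}, {"jaw": 50, "tx": 0, "ty": 0, "tz": 0, "ax": -8.5, "ay": 0, "az": 0}, {"jaw": 50, "tx": 0, "ty": 0, "tz": 0, "ax": -8.5, "ay": 0, "az": 0}]}}

```text
t: 8.6
tool_pos: [665.2, -58.3, 183.3]
tcp_rot: [0.361, 1.57, -0.207]
wrist_force: [0.2, -0.3, -0.1]
grip_width: 0.588
```

```bash
python3 - <<'E'
from h import *
go(560.5,279,120,74.8)
t=cam("top"); save(t,"t3.png",(210,100,450,250),3.3)
b,st,ce=big(mask(t,(310,150,400,210),(0,120,50),(12,255,255))); k=plane(t,[ce],92)[0]; print(k,np.degrees(np.arctan2(k[1]+83,k[0]-548.7)))
E
```

```text
t8.60 pos [665.2 -58.3 183.3] head 57.4 q [-0.28  0.31  0.2   1.46  0.    0.29] F [ 0.2 -0.3 -0.1] w 50.3
tool xdir [ 0.001 -0.    -1.   ]  shift [  63.2  227.9 -269.9] ax -17.4
[605.80512371 -53.16752432  92.        ] 27.58316497342231
```

View pics/t3.png

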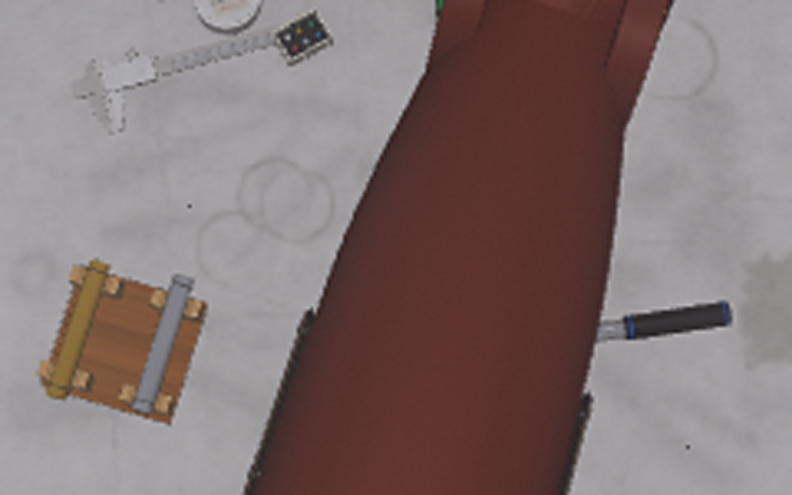

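Emit:
{"op": "play_rows", "data": {"steps": [{"jaw": 50, "tx": 0, "ty": 22.8, "tz": -27, "ax": 0, "ay": 0, "az": 0}, {"jaw": 50, "tx": 0, "ty": 22.8, "tz": -27, "ax": 0, "ay": 0, "az": 0}, {"jaw": 50, "tx": 0, "ty": 22.8, "tz": -27, "ax": 0, "ay": 0, "az": 0}, {"jaw": 50, "tx": 0, "ty": 22.8, "tz": -27, "ax": 0, "ay": 0, "az": 0}, {"jaw": 50, "tx": 0, "ty": 22.8, "tz": -27, "ax": 0, "ay": 0, "az": 0}, {"jaw": 50, "tx": 0, "ty": 22.8, "tz": -27, "ax": 0, "ay": 0, "az": 0}, {"jaw": 50, "tx": 0, "ty": 22.8, "tz": -27, "ax": 0, "ay": 0, "az": 0}, {"jaw": 50, "tx": 0, "ty": 22.8, "tz": -27, "ax": 0, "ay": 0, "az": 0}, {"jaw": 50, "tx": 0, "ty": 22.8, "tz": -27, "ax": 0, "ay": 0, "az": 0}, {"jaw": 50, "tx": 0, "ty": 22.8, "tz": -27, "ax": 0, "ay": 0, "az": 0}]}}

```text
t: 9.65
tool_pos: [562.1, 281.2, 183.2]
tcp_rot: [0.904, 1.57, 0.326]
wrist_force: [-0.2, 0.1, 0.1]
grip_width: 0.59
```

Emit:
{"op": "play_rows", "data": {"steps": [{"jaw": 44, "tx": 0, "ty": 0, "tz": 0, "ax": -8.5, "ay": 0, "az": 0}, {"jaw": 44, "tx": 0, "ty": 0, "tz": 0, "ax": -8.5, "ay": 0, "az": 0}, {"jaw": 44, "tx": 20, "ty": 0, "tz": 0, "ax": -0.4, "ay": 0, "az": 0}, {"jaw": 44, "tx": 20, "ty": 0, "tz": 0, "ax": 0, "ay": 0, "az": 0}, {"jaw": 44, "tx": 20, "ty": 0, "tz": 0, "ax": 0, "ay": 0, "az": 0}, {"jaw": 44, "tx": 3, "ty": 0, "tz": 0, "ax": 0, "ay": 0, "az": 0}, {"jaw": 44, "tx": 0, "ty": 0, "tz": 0, "ax": 0, "ay": 0, "az": 0}, {"jaw": 44, "tx": 0, "ty": 0, "tz": 0, "ax": 0, "ay": 0, "az": 0}, {"jaw": 44, "tx": 0, "ty": 0, "tz": 0, "ax": 0, "ay": 0, "az": 0}, {"jaw": 44, "tx": 0, "ty": 0, "tz": 0, "ax": 0, "ay": 0, "az": 0}]}}

```text
t: 10.65
tool_pos: [563.3, 279.8, 120.4]
tcp_rot: [0.582, 1.569, 0.31]
wrist_force: [0.2, -0.2, -0.2]
grip_width: 0.515
```

```bash
python3 - <<'E'
from h import *
go(560.5,279,37,74.8)
t=cam("top"); save(t,"t4.png",(210,100,450,250),3.3)
s=cam("scene"); save(s,"s4.png",(205,60,395,245),3.2)
b,st,ce=big(mask(t,(300,130,420,210),(0,120,50),(8,255,255))); k=plane(t,[ce],92)[0]; print(st,k,np.degrees(np.arctan2(k[1]+83,k[0]-548.7)))
E
```

```text
t10.65 pos [563.3 279.8 120.4] head 74.4 q [ 0.25  0.21 -0.03  1.33  0.    0.53] F [ 0.2 -0.2 -0.2] w 44.0
tool xdir [ 0.001  0.    -1.   ]  shift [83.4 -1.6 -2.6] ax -0.4
[353 156   6   7  30] [666.98627144 -53.72085348  92.        ] 13.902854373311438
```

View pics/t4.png

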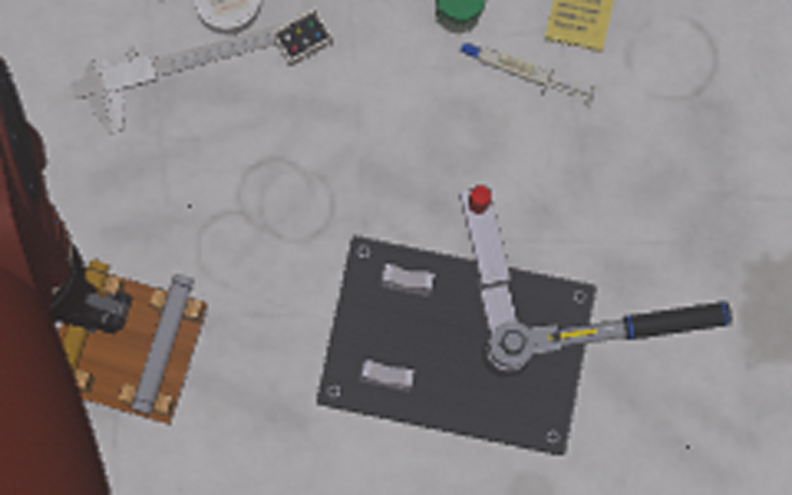

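View pics/s4.png

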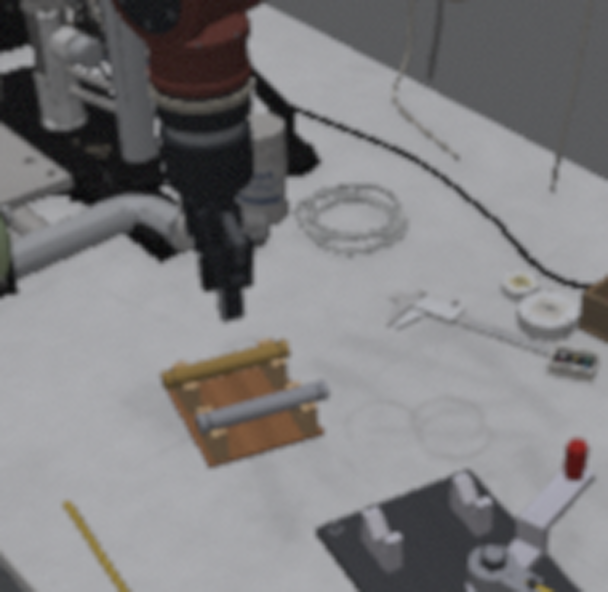

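Emit:
{"op": "play_rows", "data": {"steps": [{"jaw": 44, "tx": 15, "ty": -1.5, "tz": -2.5, "ax": 0, "ay": 0, "az": 0}, {"jaw": 44, "tx": 20, "ty": 0, "tz": 0, "ax": 0, "ay": 0, "az": 0}, {"jaw": 44, "tx": 18, "ty": 0, "tz": 0, "ax": 0, "ay": 0, "az": 0}, {"jaw": 44, "tx": 14, "ty": 0, "tz": 0, "ax": 0, "ay": 0, "az": 0}, {"jaw": 44, "tx": 10, "ty": 0, "tz": 0, "ax": 0, "ay": 0, "az": 0}, {"jaw": 44, "tx": 5, "ty": 0, "tz": 0, "ax": 0, "ay": 0, "az": 0}, {"jaw": 44, "tx": 1, "ty": 0, "tz": 0, "ax": 0, "ay": 0, "az": 0}, {"jaw": 44, "tx": 0, "ty": 0, "tz": 0, "ax": 0, "ay": 0, "az": 0}, {"jaw": 28, "tx": 0, "ty": 0, "tz": 0, "ax": 0, "ay": 0, "az": 0}, {"jaw": 24, "tx": 0, "ty": 0, "tz": 0, "ax": 0, "ay": 0, "az": 0}]}}

```text
t: 11.75
tool_pos: [560.4, 279.0, 37.1]
tcp_rot: [0.585, 1.57, 0.313]
wrist_force: [0.8, 0.4, 0.7]
grip_width: 0.28
```

Emit:
{"op": "play_rows", "data": {"steps": [{"jaw": 21, "tx": 0, "ty": 0, "tz": 0, "ax": 0, "ay": 0, "az": 0}, {"jaw": 19, "tx": 0, "ty": 0, "tz": 0, "ax": 0, "ay": 0, "az": 0}, {"jaw": 17, "tx": 0, "ty": 0, "tz": 0, "ax": 0, "ay": 0, "az": 0}, {"jaw": 14, "tx": 0, "ty": 0, "tz": 0, "ax": 0, "ay": 0, "az": 0}, {"jaw": 10, "tx": 0, "ty": 0, "tz": 0, "ax": 0, "ay": 0, "az": 0}, {"jaw": 10, "tx": 0, "ty": 0, "tz": 0, "ax": 0, "ay": 0, "az": 0}, {"jaw": 10, "tx": 0, "ty": 0, "tz": 0, "ax": 0, "ay": 0, "az": 0}, {"jaw": 10, "tx": 0, "ty": 0, "tz": 0, "ax": 0, "ay": 0, "az": 0}, {"jaw": 10, "tx": 0, "ty": 0, "tz": 0, "ax": 0, "ay": 0, "az": 0}, {"jaw": 10, "tx": 0, "ty": 0, "tz": 0, "ax": 0, "ay": 0, "az": 0}], "force": 40}}

```text
t: 12.75
tool_pos: [560.5, 280.0, 37.1]
tcp_rot: [1.218, 1.568, 0.947]
wrist_force: [1.9, 6.6, 1.6]
grip_width: 0.194
```

```bash
python3 - <<'E'
from h import *
go(560.5,279,37,74.8)
s=cam("scene"); save(s,"s5.png",(205,100,395,245),3.2)
E
```

```text
t12.75 pos [560.5 280.   37.1] head 74.5 q [ 0.25  0.26 -0.13  1.18  0.    0.53] F [1.9 6.6 1.6] w 16.6
tool xdir [ 0.002  0.002 -1.   ]  shift [ 0.1 -1.   0.2] ax -0.3
```

View pics/s5.png

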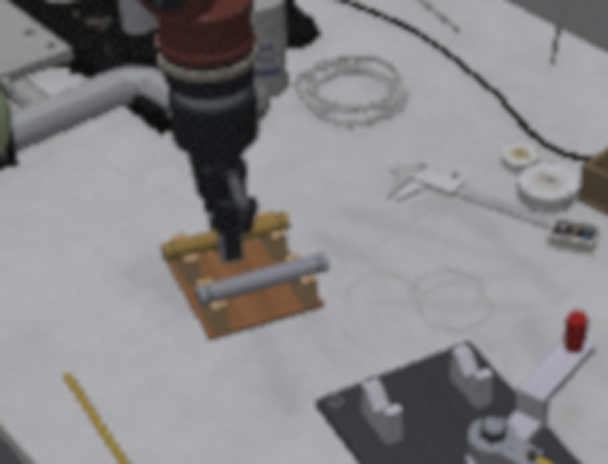

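Emit:
{"op": "play_rows", "data": {"steps": [{"jaw": 10, "tx": -6, "ty": 1, "tz": 0, "ax": 0, "ay": 0, "az": 0}, {"jaw": 10, "tx": -12, "ty": 0, "tz": 0, "ax": 0, "ay": 0, "az": 0}, {"jaw": 10, "tx": -20, "ty": 0, "tz": 0, "ax": 0, "ay": 0, "az": 0}, {"jaw": 10, "tx": -20, "ty": 0, "tz": 0, "ax": 0, "ay": 0, "az": 0}, {"jaw": 10, "tx": -20, "ty": 0, "tz": 0, "ax": 0, "ay": 0, "az": 0}, {"jaw": 10, "tx": -12, "ty": 0, "tz": 0, "ax": 0, "ay": 0, "az": 0}, {"jaw": 10, "tx": 0, "ty": 0, "tz": 0, "ax": -4.3, "ay": 0, "az": 0}, {"jaw": 10, "tx": 0, "ty": 0, "tz": 0, "ax": 0, "ay": 0, "az": 0}, {"jaw": 10, "tx": 0, "ty": 0, "tz": 0, "ax": 0, "ay": 0, "az": 0}, {"jaw": 10, "tx": 0, "ty": 0, "tz": 0, "ax": 0, "ay": 0, "az": 0}]}}

```text
t: 13.8
tool_pos: [559.9, 279.7, 125.8]
tcp_rot: [-2.714, 1.57, -2.913]
wrist_force: [-0.4, -1.0, -1.7]
grip_width: 0.191
```

```bash
python3 - <<'E'
from h import *
go(567.2,10.2,127,78.8)
E
```

```text
t13.80 pos [559.9 279.7 125.8] head 78.6 q [ 0.25  0.2  -0.03  1.34  0.    0.45] F [-0.4 -1.  -1.7] w 16.4
tool xdir [-0.001 -0.    -1.   ]  shift [  -1.2 -262.8   60.3] ax -0.2
```

Emit:
{"op": "play_rows", "data": {"steps": [{"jaw": 10, "tx": -1, "ty": -15, "tz": 3, "ax": 0, "ay": 0, "az": 0}, {"jaw": 10, "tx": 0, "ty": -30, "tz": 7, "ax": 0, "ay": 0, "az": 0}, {"jaw": 10, "tx": 0, "ty": -35, "tz": 8, "ax": 0, "ay": 0, "az": 0}, {"jaw": 10, "tx": 0, "ty": -35, "tz": 8, "ax": 0, "ay": 0, "az": 0}, {"jaw": 10, "tx": 0, "ty": -35, "tz": 8, "ax": 0, "ay": 0, "az": 0}, {"jaw": 10, "tx": 0, "ty": -35, "tz": 8, "ax": 0, "ay": 0, "az": 0}, {"jaw": 10, "tx": 0, "ty": -33, "tz": 8, "ax": 0, "ay": 0, "az": 0}, {"jaw": 10, "tx": 0, "ty": -28, "tz": 7, "ax": 0, "ay": 0, "az": 0}, {"jaw": 10, "tx": 0, "ty": -16.8, "tz": 3.3, "ax": 0, "ay": 0, "az": 0}, {"jaw": 10, "tx": 0, "ty": 0, "tz": 0, "ax": 0, "ay": 0, "az": 0}]}}

```text
t: 14.8
tool_pos: [567.7, 7.6, 127.1]
tcp_rot: [-1.783, 1.57, -1.984]
wrist_force: [-0.1, -0.1, -1.8]
grip_width: 0.199
```

Emit:
{"op": "play_rows", "data": {"steps": [{"jaw": 10, "tx": 10, "ty": 0, "tz": 0, "ax": 0, "ay": 0, "az": 0}, {"jaw": 10, "tx": 15, "ty": 0, "tz": 0, "ax": 0, "ay": 0, "az": 0}, {"jaw": 10, "tx": 15, "ty": 0, "tz": 0, "ax": 0, "ay": 0, "az": 0}, {"jaw": 10, "tx": 10, "ty": 0, "tz": 0, "ax": 0, "ay": 0, "az": 0}, {"jaw": 10, "tx": 5, "ty": 0, "tz": 0, "ax": 0, "ay": 0, "az": 0}, {"jaw": 10, "tx": 0, "ty": 0, "tz": 0, "ax": 0, "ay": 0, "az": 0}, {"jaw": 10, "tx": 0, "ty": 0, "tz": 0, "ax": 0, "ay": 0, "az": 0}, {"jaw": 10, "tx": 0, "ty": 0, "tz": 0, "ax": 0, "ay": 0, "az": 0}, {"jaw": 10, "tx": 0, "ty": 0, "tz": 0, "ax": 0, "ay": 0, "az": 0}, {"jaw": 10, "tx": 0, "ty": 0, "tz": 0, "ax": 0, "ay": 0, "az": 0}]}}

```text
t: 15.8
tool_pos: [568.3, 10.3, 72.8]
tcp_rot: [0.161, 1.57, -0.036]
wrist_force: [-0.1, -0.4, -1.8]
grip_width: 0.196
```

```bash
python3 - <<'E'
from h import *
go(567.2,10.2,45,78.8)
s=cam("scene"); save(s,"s6.png",(275,150,405,280),4.5)
t=cam("top"); save(t,"t6.png",(280,140,400,240),6)
m=mask(s,(290,150,380,240),(17,100,50),(28,255,255)); b,st,ce=big(m);print(st,ce)
E
```

```text
t15.80 pos [568.3  10.3  72.8] head 78.7 q [-0.21  0.06 -0.28  1.23  0.   -0.02] F [-0.1 -0.4 -1.8] w 16.7
tool xdir [ 0.001 -0.    -1.   ]  shift [27.8 -0.3 -1.1] ax -0.1
[318 208  20  13 110] [327.63636364 214.30909091]
```

View pics/s6.png

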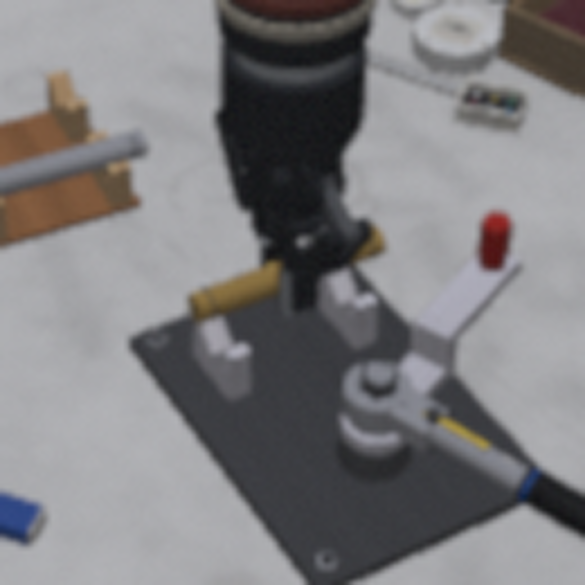

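View pics/t6.png

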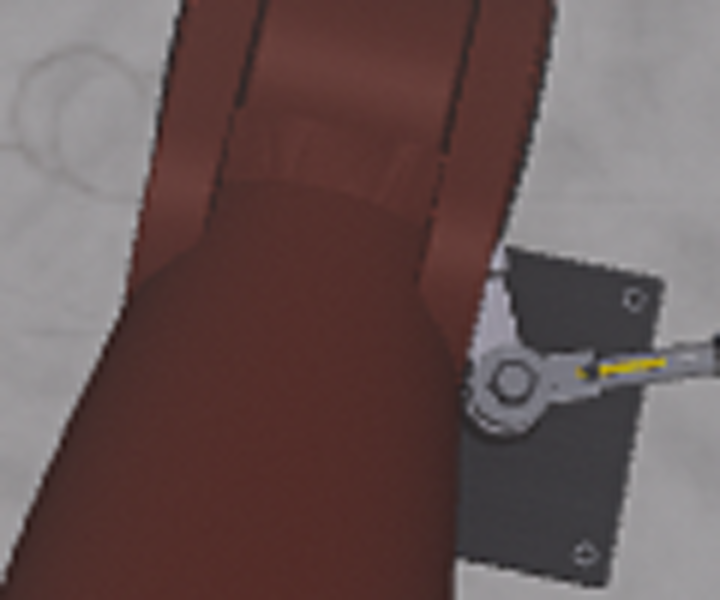

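```bash
python3 - <<'E'
from h import *
s=cam("scene")
o=manip.get_obs(); c=o["tool_pos"]-[0,0,3]; u=np.array([np.cos(.195),-np.sin(.195),0])
print(proj(s,[c-60*u,c,c+60*u]), proj(s,[c-57*u]),"supports tops",proj(s,[np.array([567,10,43])-42*u,np.array([567,10,43])+42*u]))
hsv=cv2.cvtColor(s["img"],cv2.COLOR_RGB2HSV)
m=mask(s,(310,195,370,225),(14,70,30),(30,255,255)); ys,xs=np.nonzero(m); print(xs.min(),xs.max(),ys[xs==xs.min()],ys[xs==xs.max()])
for r in range(198,224): print(r,"".join("#" if v else "." for v in m[r,310:370]))
E
```

```text
[[317.62970986 218.53943699]
 [338.54224502 210.57967099]
 [358.60521634 202.94325246]] [[318.69634459 218.13345298]] supports tops [[323.79261494 224.04929187]
 [352.04273324 213.07530654]]
317 359 [216] [202 203 204 205]
198 ............................................................
199 ............................................................
200 ............................................................
201 ...............................................##...........
202 ...............................................###..........
203 ..............................................####..........
204 .............................................#####..........
205 ............................................######..........
206 ............................................####............
207 .........................##................##...............
208 ........................####................................
209 .......................#####................................
210 .....................######.................................
211 ...................########.................................
212 ................###########.................................
213 .............##############.................................
214 ...........################.................................
215 ........##################..................................
216 .......#################....................................
217 ........#############.......................................
218 ........##########..........................................
219 ........#######.............................................
220 ........###.................................................
221 ............................................................
222 ............................................................
223 ............................................................
```

Emit:
{"op": "play_rows", "data": {"steps": [{"jaw": 10, "tx": 5, "ty": 0, "tz": -1.5, "ax": 0, "ay": 0, "az": 0}, {"jaw": 10, "tx": 7, "ty": 0, "tz": 0, "ax": 0, "ay": 0, "az": 0}, {"jaw": 10, "tx": 6, "ty": 0, "tz": 0, "ax": 0, "ay": 0, "az": 0}, {"jaw": 10, "tx": 3, "ty": 0, "tz": 0, "ax": 0, "ay": 0, "az": 0}, {"jaw": 10, "tx": 2, "ty": 0, "tz": 0, "ax": 0, "ay": 0, "az": 0}, {"jaw": 10, "tx": 1.5, "ty": 0, "tz": 0, "ax": 0, "ay": 0, "az": 0}, {"jaw": 10, "tx": 1, "ty": 0, "tz": 0, "ax": 0, "ay": 0, "az": 0}, {"jaw": 10, "tx": 0, "ty": 0, "tz": 0, "ax": 0, "ay": 0, "az": 0}, {"jaw": 10, "tx": 0, "ty": 0, "tz": 0, "ax": 0, "ay": 0, "az": 0}, {"jaw": 10, "tx": 0, "ty": 0, "tz": 0, "ax": 0, "ay": 0, "az": 0}]}}

```text
t: 16.95
tool_pos: [566.6, 10.6, 47.0]
tcp_rot: [0.293, 1.571, 0.097]
wrist_force: [0.3, -0.6, -2.2]
grip_width: 0.201
```

```bash
python3 - <<'E'
from h import *
go(567.2,10.2,45,78.8); print(manip.get_obs()["ft_torque"])
s=cam("scene"); save(s,"s7.png",(275,150,405,280),4.5)
E
```

```text
t16.95 pos [566.6  10.6  47. ] head 78.7 q [-0.21  0.07 -0.31  1.18  0.   -0.02] F [ 0.3 -0.6 -2.2] w 17.1
tool xdir [ 0.  0. -1.]  shift [ 2.  -0.3  0.7] ax -0.1
[0.01165649 0.02974485 0.03195731]
```

View pics/s7.png

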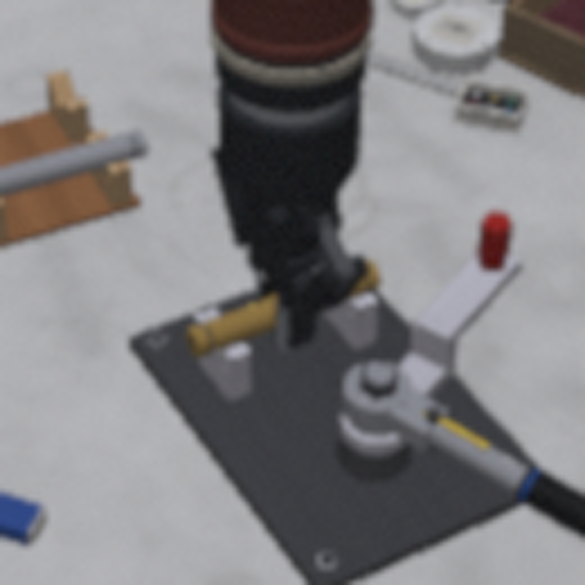

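Emit:
{"op": "play_rows", "data": {"steps": [{"jaw": 10, "tx": 0.5, "ty": 0, "tz": 0, "ax": 0, "ay": 0, "az": 0}, {"jaw": 10, "tx": 0.5, "ty": 0, "tz": 0, "ax": 0, "ay": 0, "az": 0}, {"jaw": 10, "tx": 0.5, "ty": 0, "tz": 0, "ax": 0, "ay": 0, "az": 0}, {"jaw": 10, "tx": 0.5, "ty": 0, "tz": 0, "ax": 0, "ay": 0, "az": 0}, {"jaw": 10, "tx": 0, "ty": 0, "tz": 0, "ax": 0, "ay": 0, "az": 0}, {"jaw": 10, "tx": 0, "ty": 0, "tz": 0, "ax": 0, "ay": 0, "az": 0}, {"jaw": 10, "tx": 0, "ty": 0, "tz": 0, "ax": 0, "ay": 0, "az": 0}, {"jaw": 10, "tx": 0, "ty": 0, "tz": 0, "ax": 0, "ay": 0, "az": 0}, {"jaw": 10, "tx": 0, "ty": 0, "tz": 0, "ax": 0, "ay": 0, "az": 0}, {"jaw": 10, "tx": 0, "ty": 0, "tz": 0, "ax": 0, "ay": 0, "az": 0}]}}

```text
t: 18.0
tool_pos: [566.8, 10.9, 45.5]
tcp_rot: [0.723, 1.57, 0.527]
wrist_force: [-1.7, 2.9, 4.8]
grip_width: 0.194
```

```bash
python3 - <<'E'
from h import *
go(567.2,10.2,45,78.8); print(manip.get_obs()["ft_torque"])
E
```

```text
t18.00 pos [566.8  10.9  45.5] head 78.7 q [-0.21  0.07 -0.32  1.18  0.   -0.02] F [-1.7  2.9  4.8] w 16.6
tool xdir [ 0.001  0.001 -1.   ]  shift [ 0.5 -0.6  0.5] ax -0.1
[0.47972754 0.33474279 0.00356521]
```

Emit:
{"op": "play_rows", "data": {"steps": [{"jaw": 10, "tx": 0, "ty": 0.5, "tz": -0.5, "ax": 0, "ay": 0, "az": 0}, {"jaw": 10, "tx": 0.3, "ty": 0.3, "tz": 0, "ax": 0, "ay": 0, "az": 0}, {"jaw": 10, "tx": 0.3, "ty": 0, "tz": 0, "ax": 0, "ay": 0, "az": 0}, {"jaw": 10, "tx": 0, "ty": 0, "tz": 0, "ax": 0, "ay": 0, "az": 0}, {"jaw": 10, "tx": 0, "ty": 0, "tz": 0, "ax": 0, "ay": 0, "az": 0}, {"jaw": 10, "tx": 0, "ty": 0, "tz": 0, "ax": 0, "ay": 0, "az": 0}, {"jaw": 10, "tx": 0, "ty": 0, "tz": 0, "ax": 0, "ay": 0, "az": 0}, {"jaw": 10, "tx": 0, "ty": 0, "tz": 0, "ax": 0, "ay": 0, "az": 0}, {"jaw": 10, "tx": 0, "ty": 0, "tz": 0, "ax": 0, "ay": 0, "az": 0}, {"jaw": 10, "tx": 0, "ty": 0, "tz": 0, "ax": 0, "ay": 0, "az": 0}], "force": 20}}

```text
t: 19.0
tool_pos: [566.7, 11.4, 45.0]
tcp_rot: [-0.038, 1.569, -0.234]
wrist_force: [-1.5, 0.9, 8.7]
grip_width: 0.2
```

```bash
python3 - <<'E'
from h import *
go(567.2,10.2,45,78.8); print(manip.get_obs()["ft_torque"])
E
```

```text
t19.00 pos [566.7  11.4  45. ] head 78.7 q [-0.21  0.07 -0.32  1.18 -0.   -0.01] F [-1.5  0.9  8.7] w 17.0
tool xdir [ 0.001 -0.    -1.   ]  shift [ 0.  -1.1  0.7] ax -0.1
[0.16460055 0.21246618 0.07596894]
```

Emit:
{"op": "play_rows", "data": {"steps": [{"jaw": 18, "tx": 0, "ty": 0, "tz": 0, "ax": 0, "ay": 0, "az": 0}, {"jaw": 20, "tx": 0, "ty": 0, "tz": 0, "ax": 0, "ay": 0, "az": 0}, {"jaw": 22, "tx": 0, "ty": 0, "tz": 0, "ax": 0, "ay": 0, "az": 0}, {"jaw": 25, "tx": 0, "ty": 0, "tz": 0, "ax": 0, "ay": 0, "az": 0}, {"jaw": 30, "tx": 0, "ty": 0, "tz": 0, "ax": 0, "ay": 0, "az": 0}, {"jaw": 36, "tx": 0, "ty": 0, "tz": 0, "ax": 0, "ay": 0, "az": 0}, {"jaw": 42, "tx": 0, "ty": 0, "tz": 0, "ax": 0, "ay": 0, "az": 0}, {"jaw": 45, "tx": 0, "ty": 0, "tz": 0, "ax": 0, "ay": 0, "az": 0}, {"jaw": 45, "tx": 0, "ty": 0, "tz": 0, "ax": 0, "ay": 0, "az": 0}, {"jaw": 45, "tx": 0, "ty": 0, "tz": 0, "ax": 0, "ay": 0, "az": 0}]}}

```text
t: 20.0
tool_pos: [566.2, 11.5, 44.2]
tcp_rot: [0.889, 1.571, 0.693]
wrist_force: [0.4, -0.1, 0.5]
grip_width: 0.53
```

Emit:
{"op": "play_rows", "data": {"steps": [{"jaw": 45, "tx": -8, "ty": 0, "tz": 0, "ax": 0, "ay": 0, "az": 0}, {"jaw": 45, "tx": -20, "ty": 0, "tz": 0, "ax": 0, "ay": 0, "az": 0}, {"jaw": 45, "tx": -30, "ty": 0, "tz": 0, "ax": 0, "ay": 0, "az": 0}, {"jaw": 45, "tx": -30, "ty": 0, "tz": 0, "ax": 0, "ay": 0, "az": 0}, {"jaw": 45, "tx": -30, "ty": 0, "tz": 0, "ax": 0, "ay": 0, "az": 0}, {"jaw": 45, "tx": -12, "ty": 0, "tz": 0, "ax": 0, "ay": 0, "az": 0}, {"jaw": 45, "tx": 0, "ty": 0, "tz": 30, "ax": 0, "ay": 0, "az": 0}, {"jaw": 45, "tx": 0, "ty": 0, "tz": 30, "ax": 0, "ay": 0, "az": 0}, {"jaw": 45, "tx": 0, "ty": 0, "tz": 30, "ax": 0, "ay": 0, "az": 0}, {"jaw": 45, "tx": 0, "ty": 0, "tz": 0, "ax": 0, "ay": 0, "az": 0}]}}

```text
t: 21.0
tool_pos: [656.1, -7.0, 171.8]
tcp_rot: [3.121, 1.569, 2.923]
wrist_force: [-0.4, -0.0, 0.1]
grip_width: 0.528
```

```bash
python3 - <<'E'
from h import *
a=np.radians(13.9); go(548.7+120*np.cos(a),-83+120*np.sin(a),93,-74)
s=cam("scene"); save(s,"s8.png",(275,150,405,280),4.5)
u=np.array([np.cos(.195),-np.sin(.195),0]);c=np.array([567,10.3,42]);print(proj(s,[c-60*u,c,c+60*u]))
m=mask(s,(300,195,380,250),(14,70,30),(30,255,255)); ys,xs=np.nonzero(m); print(xs.min(),xs.max())
for r in range(ys.min(),ys.max()+1): print(r,"".join("#" if v else "." for v in m[r,310:370]))
E
```

```text
t21.00 pos [656.1  -7.  171.8] head 78.7 q [-0.21  0.28  0.14  1.44  0.   -0.01] F [-0.4 -0.   0.1] w 45.1
tool xdir [-0.002  0.    -1.   ]  shift [ 78.8 -44.5  18.3] ax 152.7
[[317.45435175 226.70638177]
 [338.03516925 218.70763397]
 [357.79304436 211.02869852]]
300 379
195 ............................................................
196 ............................................................
197 ............................................................
198 ............................................................
199 ............................................................
200 ............................................................
201 ............................................................
202 ............................................................
203 ............................................................
204 ............................................................
205 ............................................................
206 ............................................................
207 ............................................
[... 1916 characters left out ...]
..................................................
238 ............................................................
239 ............................................................
240 ............................................................
241 ............................................................
242 ............................................................
243 ............................................................
244 ............................................................
245 ............................................................
246 ............................................................
247 ............................................................
```

View pics/s8.png

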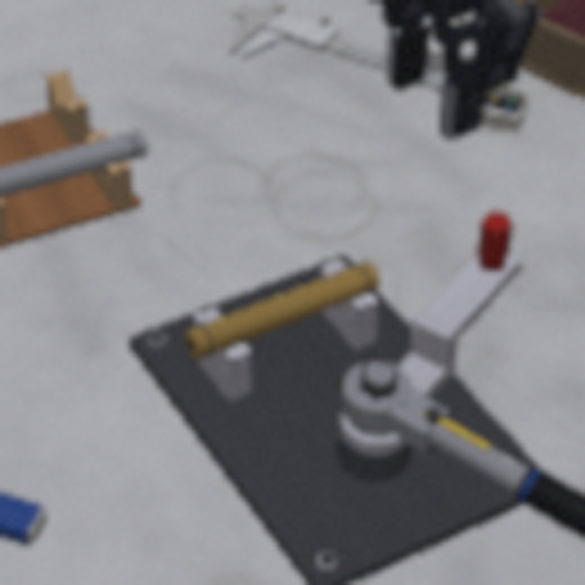

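Emit:
{"op": "play_rows", "data": {"steps": [{"jaw": 45, "tx": 0, "ty": -22, "tz": 9, "ax": 0, "ay": 0, "az": 0}, {"jaw": 45, "tx": 0, "ty": -22.5, "tz": 9, "ax": 0, "ay": 0, "az": 0}, {"jaw": 45, "tx": 0, "ty": 0, "tz": 0, "ax": -8.4, "ay": 0, "az": 0}, {"jaw": 45, "tx": 10, "ty": 0, "tz": 0, "ax": -8.4, "ay": 0, "az": 0}, {"jaw": 45, "tx": 15, "ty": 0, "tz": 0, "ax": -8.4, "ay": 0, "az": 0}, {"jaw": 45, "tx": 15, "ty": 0, "tz": 0, "ax": 0, "ay": 0, "az": 0}, {"jaw": 45, "tx": 0, "ty": 0, "tz": 0, "ax": 0, "ay": 0, "az": 0}, {"jaw": 45, "tx": 0, "ty": 0, "tz": 0, "ax": 0, "ay": 0, "az": 0}, {"jaw": 45, "tx": 0, "ty": 0, "tz": 0, "ax": 0, "ay": 0, "az": 0}, {"jaw": 45, "tx": 0, "ty": 0, "tz": 0, "ax": 0, "ay": 0, "az": 0}]}}

```text
t: 22.05
tool_pos: [663.8, -53.3, 135.2]
tcp_rot: [-0.437, 1.569, -0.195]
wrist_force: [0.4, -0.7, 0.1]
grip_width: 0.526
```

```bash
python3 - <<'E'
from h import *
a=np.radians(13.9); go(548.7+120*np.cos(a),-83+120*np.sin(a),93,103.9)
E
```

```text
t22.05 pos [663.8 -53.3 135.2] head 103.9 q [-0.28  0.31  0.12  1.37  0.   -0.52] F [ 0.4 -0.7  0.1] w 44.9
tool xdir [ 0.001 -0.    -1.   ]  shift [42.2 -1.2  1.1] ax -0.0
```

Emit:
{"op": "play_rows", "data": {"steps": [{"jaw": 45, "tx": 10, "ty": -1, "tz": 1, "ax": 0, "ay": 0, "az": 0}, {"jaw": 45, "tx": 14, "ty": 0, "tz": 0, "ax": 0, "ay": 0, "az": 0}, {"jaw": 45, "tx": 12, "ty": 0, "tz": 0, "ax": 0, "ay": 0, "az": 0}, {"jaw": 45, "tx": 6, "ty": 0, "tz": 0, "ax": 0, "ay": 0, "az": 0}, {"jaw": 28, "tx": 0, "ty": 0, "tz": 0, "ax": 0, "ay": 0, "az": 0}, {"jaw": 28, "tx": 0, "ty": 0, "tz": 0, "ax": 0, "ay": 0, "az": 0}, {"jaw": 28, "tx": 0, "ty": 5, "tz": 0, "ax": -2, "ay": 0, "az": 0}, {"jaw": 28, "tx": 0, "ty": 5, "tz": -0.1, "ax": -2.5, "ay": 0, "az": 0}, {"jaw": 28, "tx": 0, "ty": 5, "tz": -0.1, "ax": -2.5, "ay": 0, "az": 0}, {"jaw": 28, "tx": 0, "ty": 5, "tz": -0.1, "ax": -2.5, "ay": 0, "az": 0}]}}

```text
t: 23.05
tool_pos: [658.6, -34.7, 92.9]
tcp_rot: [-0.727, 1.57, -0.315]
wrist_force: [-0.0, 0.2, -0.5]
grip_width: 0.328
```

```bash
python3 - <<'E'
from h import *
o=manip.get_obs();d=o["tool_pos"][:2]-[548.7,-83]; print(np.hypot(*d),np.degrees(np.arctan2(d[1],d[0])))
a=np.radians(70); go(548.7+121*np.cos(a),-83+121*np.sin(a),93,160)
s=cam("scene"); save(s,"s9.png",(275,120,405,280),4)
E
```

```text
120.08300391555213 23.73043209225074
t23.05 pos [658.6 -34.7  92.9] head 113.6 q [-0.25  0.31  0.04  1.3  -0.   -0.66] F [-0.   0.2 -0.5] w 28.0
tool xdir [ 0.001 -0.    -1.   ]  shift [ -0.2  87.4 -36.6] ax -46.4
```

View pics/s9.png

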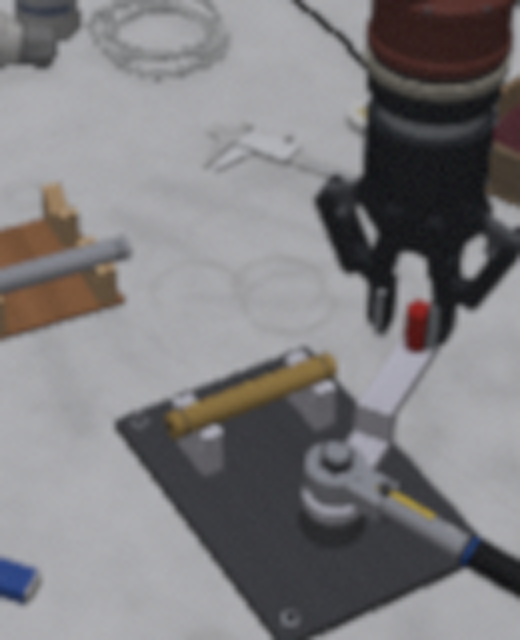

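Emit:
{"op": "play_rows", "data": {"steps": [{"jaw": 28, "tx": 0, "ty": 7.2, "tz": -0.2, "ax": -3.4, "ay": 0, "az": 0}, {"jaw": 28, "tx": 0, "ty": 7.2, "tz": -0.2, "ax": -3.4, "ay": 0, "az": 0}, {"jaw": 28, "tx": 0, "ty": 7.2, "tz": -0.2, "ax": -3.4, "ay": 0, "az": 0}, {"jaw": 28, "tx": 0, "ty": 7.2, "tz": -0.2, "ax": -3.4, "ay": 0, "az": 0}, {"jaw": 28, "tx": 0, "ty": 7.2, "tz": -0.2, "ax": -3.4, "ay": 0, "az": 0}, {"jaw": 28, "tx": 0, "ty": 7.2, "tz": -0.2, "ax": -3.4, "ay": 0, "az": 0}, {"jaw": 28, "tx": 0, "ty": 7.2, "tz": -0.2, "ax": -3.4, "ay": 0, "az": 0}, {"jaw": 28, "tx": 0, "ty": 7.2, "tz": -0.2, "ax": -3.4, "ay": 0, "az": 0}, {"jaw": 28, "tx": 0, "ty": 7.2, "tz": -0.2, "ax": -3.4, "ay": 0, "az": 0}, {"jaw": 28, "tx": 0, "ty": 7.2, "tz": -0.2, "ax": -3.4, "ay": 0, "az": 0}]}}

```text
t: 24.1
tool_pos: [612.6, 19.3, 92.9]
tcp_rot: [-1.238, 1.57, -0.232]
wrist_force: [0.0, 0.0, -0.4]
grip_width: 0.325
```

```bash
python3 - <<'E'
from h import *
o=manip.get_obs();d=o["tool_pos"][:2]-[548.7,-83]; print(np.hypot(*d),np.degrees(np.arctan2(d[1],d[0])))
a=np.radians(76); go(548.7+121*np.cos(a),-83+121*np.sin(a),93,166)
E
```

```text
120.66160488476355 57.999565993148465
t24.10 pos [612.6  19.3  92.9] head 147.6 q [-0.18  0.17 -0.12  1.28 -0.   -1.19] F [ 0.   0.  -0.4] w 27.7
tool xdir [ 0.001 -0.    -1.   ]  shift [-0.1 37.4 -5.8] ax -18.4
```

Emit:
{"op": "play_rows", "data": {"steps": [{"jaw": 28, "tx": 0, "ty": 5.5, "tz": -0.1, "ax": -2.6, "ay": 0, "az": 0}, {"jaw": 28, "tx": 0, "ty": 5.5, "tz": -0.1, "ax": -2.6, "ay": 0, "az": 0}, {"jaw": 28, "tx": 0, "ty": 5.5, "tz": -0.1, "ax": -2.6, "ay": 0, "az": 0}, {"jaw": 28, "tx": 0, "ty": 5.5, "tz": -0.1, "ax": -2.6, "ay": 0, "az": 0}, {"jaw": 28, "tx": 0, "ty": 5.5, "tz": -0.1, "ax": -2.6, "ay": 0, "az": 0}, {"jaw": 28, "tx": 0, "ty": 5.5, "tz": -0.1, "ax": -2.6, "ay": 0, "az": 0}, {"jaw": 28, "tx": 0, "ty": 5, "tz": -0.1, "ax": -2.6, "ay": 0, "az": 0}, {"jaw": 28, "tx": 0, "ty": 4, "tz": -0.1, "ax": -2, "ay": 0, "az": 0}, {"jaw": 28, "tx": 0, "ty": 2, "tz": 0, "ax": 0, "ay": 0, "az": 0}, {"jaw": 28, "tx": 0, "ty": 0, "tz": 0, "ax": 0, "ay": 0, "az": 0}]}}

```text
t: 25.1
tool_pos: [572.1, 35.9, 92.7]
tcp_rot: [-1.269, 1.57, 0.085]
wrist_force: [-0.4, 0.4, 0.4]
grip_width: 0.328
```

```bash
python3 - <<'E'
from h import *
o=manip.get_obs();d=o["tool_pos"][:2]-[548.7,-83]; print(np.hypot(*d),np.degrees(np.arctan2(d[1],d[0])))
a=np.radians(81.2); go(548.7+121*np.cos(a),-83+121*np.sin(a),93,166)
E
```

```text
121.17871239873021 78.8490497339773
t25.10 pos [572.1  35.9  92.7] head 167.6 q [-0.17  0.06 -0.25  1.27  0.   -1.52] F [-0.4  0.4  0.4] w 28.0
tool xdir [ 0.001  0.    -1.   ]  shift [-0.3  5.  -0.4] ax 1.6
```

Creep on to the stop in 1 mm rows.

Emit:
{"op": "play_rows", "data": {"steps": [{"jaw": 28, "tx": 0, "ty": 1, "tz": 0, "ax": 0, "ay": 0, "az": 0}, {"jaw": 28, "tx": 0, "ty": 1, "tz": 0, "ax": 0, "ay": 0, "az": 0}, {"jaw": 28, "tx": 0, "ty": 1, "tz": 0, "ax": 0, "ay": 0, "az": 0}, {"jaw": 28, "tx": 0, "ty": 1, "tz": 0, "ax": 0, "ay": 0, "az": 0}, {"jaw": 28, "tx": 0, "ty": 0.5, "tz": 0, "ax": 0, "ay": 0, "az": 0}, {"jaw": 28, "tx": 0, "ty": 0.5, "tz": 0, "ax": 0, "ay": 0, "az": 0}, {"jaw": 28, "tx": 0, "ty": 0, "tz": 0, "ax": 0, "ay": 0, "az": 0}, {"jaw": 28, "tx": 0, "ty": 0, "tz": 0, "ax": 0, "ay": 0, "az": 0}, {"jaw": 28, "tx": 0, "ty": 0, "tz": 0, "ax": 0, "ay": 0, "az": 0}, {"jaw": 28, "tx": 0, "ty": 0, "tz": 0, "ax": 0, "ay": 0, "az": 0}]}}

```text
t: 26.1
tool_pos: [567.2, 36.8, 92.3]
tcp_rot: [-1.322, 1.571, 0.033]
wrist_force: [1.9, -0.0, -0.7]
grip_width: 0.327
```

```bash
python3 - <<'E'
from h import *
o=manip.get_obs();d=o["tool_pos"][:2]-[548.7,-83]; print(np.hypot(*d),np.degrees(np.arctan2(d[1],d[0])))
go(571.1,35.9,93,167)
s=cam("scene"); save(s,"s10.png",(275,150,405,280),4.5)
E
```

```text
121.17973642955057 81.21615426827951
t26.10 pos [567.2  36.8  92.3] head 167.6 q [-0.17  0.04 -0.26  1.27  0.   -1.52] F [ 1.9 -0.  -0.7] w 28.0
tool xdir [ 0.  0. -1.]  shift [-0.7 -4.  -0. ] ax 0.6
```

View pics/s10.png

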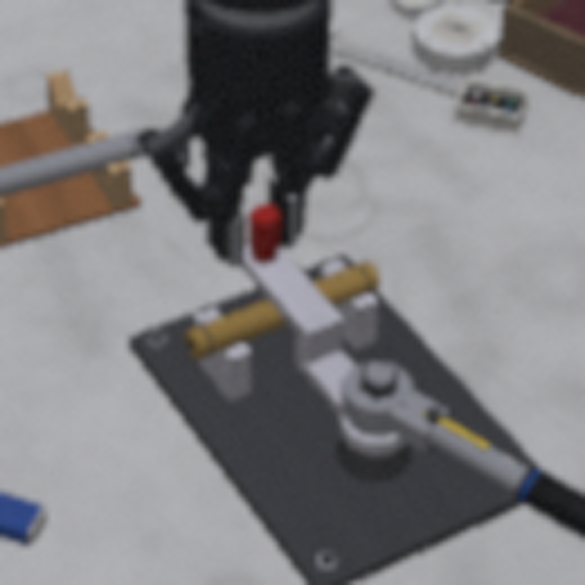

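Emit:
{"op": "play_rows", "data": {"steps": [{"jaw": 28, "tx": 0, "ty": 0.5, "tz": 0, "ax": 0, "ay": 0, "az": 0}, {"jaw": 28, "tx": 0, "ty": 0.5, "tz": 0, "ax": 0, "ay": 0, "az": 0}, {"jaw": 28, "tx": 0, "ty": 0.5, "tz": 0, "ax": 0, "ay": 0, "az": 0}, {"jaw": 28, "tx": 0, "ty": 0, "tz": 0, "ax": 0, "ay": 0, "az": 0}, {"jaw": 28, "tx": 0, "ty": 0, "tz": 0, "ax": 0, "ay": 0, "az": 0}, {"jaw": 28, "tx": 0, "ty": 0, "tz": 0, "ax": 0, "ay": 0, "az": 0}, {"jaw": 28, "tx": 0, "ty": 0, "tz": 0, "ax": 0, "ay": 0, "az": 0}, {"jaw": 28, "tx": 0, "ty": 0, "tz": 0, "ax": 0, "ay": 0, "az": 0}, {"jaw": 28, "tx": 0, "ty": 0, "tz": 0, "ax": 0, "ay": 0, "az": 0}, {"jaw": 28, "tx": 0, "ty": 0, "tz": 0, "ax": 0, "ay": 0, "az": 0}]}}

```text
t: 27.15
tool_pos: [566.0, 37.0, 92.4]
tcp_rot: [-1.444, 1.57, -0.089]
wrist_force: [4.7, -0.8, 0.1]
grip_width: 0.329
```

```bash
python3 - <<'E'
from h import *
o=manip.get_obs();d=o["tool_pos"][:2]-[548.7,-83]; print(np.hypot(*d),np.degrees(np.arctan2(d[1],d[0])))
go(571.1,35.9,93,167)
E
```

```text
121.27019420795891 81.81567241734817
t27.15 pos [566.   37.   92.4] head 167.6 q [-0.17  0.04 -0.26  1.27  0.   -1.52] F [ 4.7 -0.8  0.1] w 28.1
tool xdir [ 0.001 -0.    -1.   ]  shift [-0.6 -5.3 -0. ] ax 0.6
```

Emit:
{"op": "play_rows", "data": {"steps": [{"jaw": 28, "tx": 0, "ty": -3, "tz": 0, "ax": 0, "ay": 0, "az": 0}, {"jaw": 28, "tx": 0, "ty": -2.5, "tz": 0, "ax": 0, "ay": 0, "az": 0}, {"jaw": 45, "tx": 0, "ty": 0, "tz": 0, "ax": 0, "ay": 0, "az": 0}, {"jaw": 45, "tx": 0, "ty": 0, "tz": 0, "ax": 0, "ay": 0, "az": 0}, {"jaw": 45, "tx": -8, "ty": 0, "tz": 0, "ax": 0, "ay": 0, "az": 0}, {"jaw": 45, "tx": -20, "ty": 0, "tz": 0, "ax": 0, "ay": 0, "az": 0}, {"jaw": 45, "tx": -30, "ty": 0, "tz": 0, "ax": 0, "ay": 0, "az": 0}, {"jaw": 45, "tx": -20, "ty": 0, "tz": 0, "ax": 0, "ay": 0, "az": 0}, {"jaw": 45, "tx": 0, "ty": -7, "tz": -30, "ax": 0, "ay": 0, "az": 0}, {"jaw": 45, "tx": 0, "ty": -8, "tz": -35, "ax": 0, "ay": 0, "az": 0}]}}

```text
t: 28.15
tool_pos: [572.2, -30.7, 172.0]
tcp_rot: [-1.532, 1.569, -0.175]
wrist_force: [0.6, 0.4, -0.5]
grip_width: 0.529
```

Emit:
{"op": "play_rows", "data": {"steps": [{"jaw": 45, "tx": 0, "ty": -8, "tz": -35, "ax": 0, "ay": 0, "az": 0}, {"jaw": 45, "tx": 0, "ty": -8, "tz": -35, "ax": 0, "ay": 0, "az": 0}, {"jaw": 45, "tx": 0, "ty": -8, "tz": -35, "ax": 0, "ay": 0, "az": 0}, {"jaw": 45, "tx": 0, "ty": -8, "tz": -35, "ax": 0, "ay": 0, "az": 0}, {"jaw": 45, "tx": 0, "ty": -8, "tz": -35, "ax": 0, "ay": 0, "az": 0}, {"jaw": 45, "tx": 0, "ty": 0, "tz": -10, "ax": 0, "ay": 0, "az": 0}, {"jaw": 45, "tx": 0, "ty": 0, "tz": 0, "ax": -8, "ay": 0, "az": 0}, {"jaw": 45, "tx": 0, "ty": 0, "tz": 0, "ax": -8, "ay": 0, "az": 0}, {"jaw": 45, "tx": 0, "ty": 0, "tz": 0, "ax": -5.6, "ay": 0, "az": 0}, {"jaw": 45, "tx": 0, "ty": 0, "tz": 0, "ax": 0, "ay": 0, "az": 0}]}}

```text
t: 29.15
tool_pos: [571.1, -219.4, 170.6]
tcp_rot: [-0.575, 1.571, 1.159]
wrist_force: [0.2, -0.1, -0.5]
grip_width: 0.533
```

```bash
python3 - <<'E'
from h import *
go(571,-219,58,189.2)
t=cam("top"); save(t,"t11.png",(290,150,450,250),5)
s=cam("scene"); save(s,"s11.png",(275,150,445,290),4)
b,st,ce=big(mask(t,(300,170,345,210),(0,120,50),(8,255,255))); k=plane(t,[ce],92)[0]; print(st,k,np.degrees(np.arctan2(k[1]+83,k[0]-548.7)))
E
```

```text
t29.15 pos [ 571.1 -219.4  170.6] head -170.7 q [-0.58  0.14 -0.01  1.42  0.   -2.31] F [ 0.2 -0.1 -0.5] w 45.5
tool xdir [ 0.  0. -1.]  shift [112.6   0.    0.4] ax 0.1
[319 190   6   7  33] [573.12964316  36.41686284  92.        ] 78.43827271390009
```

View pics/t11.png

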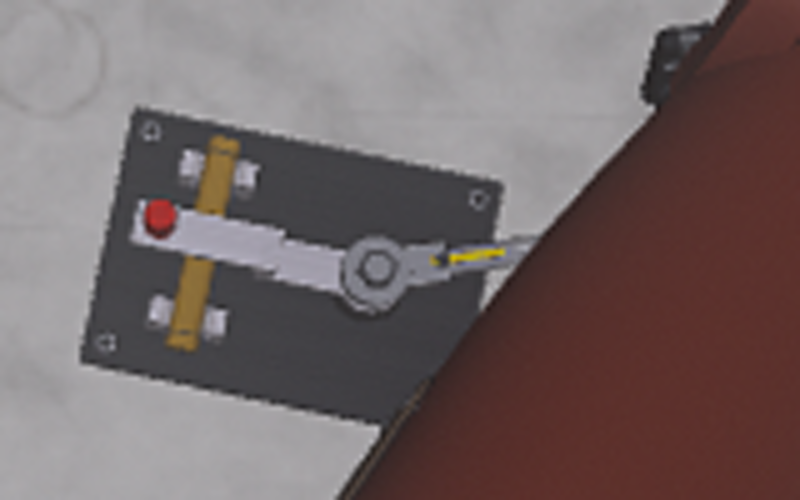

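View pics/s11.png

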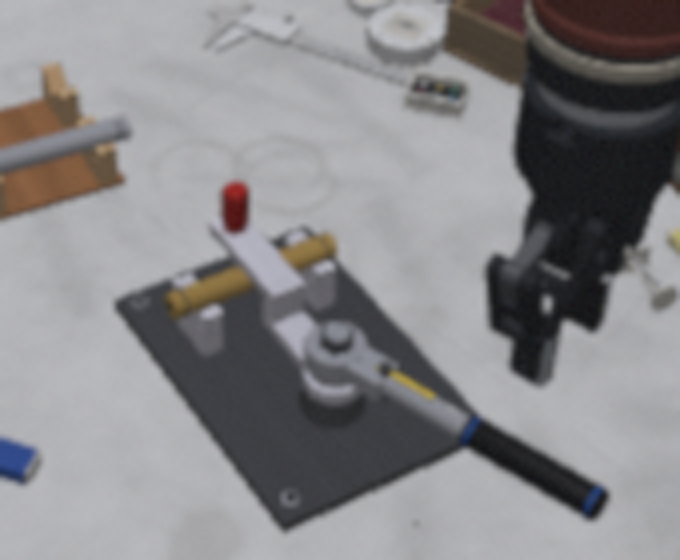

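Emit:
{"op": "play_rows", "data": {"steps": [{"jaw": 45, "tx": 20, "ty": 0, "tz": 0, "ax": 0, "ay": 0, "az": 0}, {"jaw": 45, "tx": 25, "ty": 0, "tz": 0, "ax": 0, "ay": 0, "az": 0}, {"jaw": 45, "tx": 25, "ty": 0, "tz": 0, "ax": 0, "ay": 0, "az": 0}, {"jaw": 45, "tx": 20, "ty": 0, "tz": 0, "ax": 0, "ay": 0, "az": 0}, {"jaw": 45, "tx": 14, "ty": 0, "tz": 0, "ax": 0, "ay": 0, "az": 0}, {"jaw": 45, "tx": 6, "ty": 0, "tz": 0, "ax": 0, "ay": 0, "az": 0}, {"jaw": 36, "tx": 0, "ty": 0, "tz": 0, "ax": 0, "ay": 0, "az": 0}, {"jaw": 26, "tx": 0, "ty": 0, "tz": 0, "ax": 0, "ay": 0, "az": 0}, {"jaw": 26, "tx": 0, "ty": 0, "tz": 0, "ax": 0, "ay": 0, "az": 0}, {"jaw": 26, "tx": 0, "ty": 0, "tz": 0, "ax": 0, "ay": 0, "az": 0}]}}

```text
t: 30.25
tool_pos: [571.7, -220.4, 61.2]
tcp_rot: [-2.249, 1.569, -0.517]
wrist_force: [0.8, 1.0, -0.6]
grip_width: 0.309
```

```bash
python3 - <<'E'
from h import *
go(571,-219,60,189.2)
s=cam("scene"); save(s,"s12.png",(275,150,445,290),4)
E
```

```text
t30.25 pos [ 571.7 -220.4   61.2] head -170.8 q [-0.58  0.2  -0.15  1.22  0.   -2.31] F [ 0.8  1.  -0.6] w 26.4
tool xdir [ 0.001 -0.001 -1.   ]  shift [1.2 0.4 1.4] ax 0.0
```

View pics/s12.png

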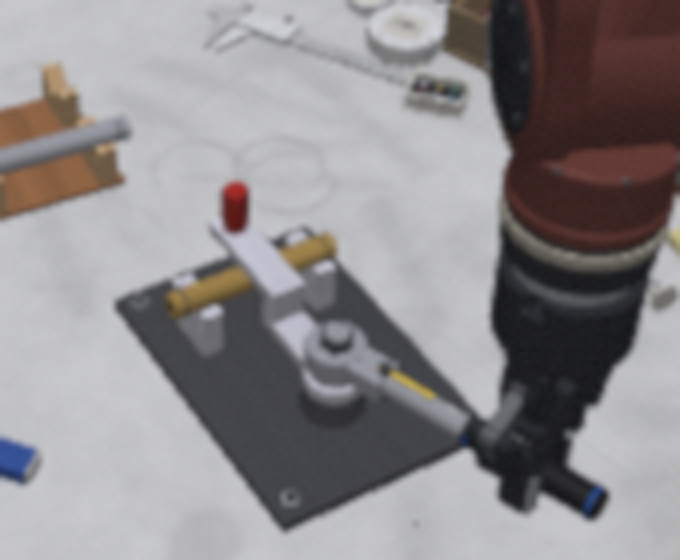

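Emit:
{"op": "play_rows", "data": {"steps": [{"jaw": 26, "tx": 0, "ty": 4, "tz": 0, "ax": 1, "ay": 0, "az": 0}, {"jaw": 26, "tx": 0, "ty": 6, "tz": 0.1, "ax": 2.5, "ay": 0, "az": 0}, {"jaw": 26, "tx": 0, "ty": 6, "tz": 0.1, "ax": 2.5, "ay": 0, "az": 0}, {"jaw": 26, "tx": 0, "ty": 6, "tz": 0.1, "ax": 2.5, "ay": 0, "az": 0}, {"jaw": 26, "tx": 0, "ty": 6, "tz": 0.1, "ax": 2.5, "ay": 0, "az": 0}, {"jaw": 26, "tx": 0, "ty": 6, "tz": 0.1, "ax": 2.5, "ay": 0, "az": 0}, {"jaw": 26, "tx": 0, "ty": 6, "tz": 0.1, "ax": 2.5, "ay": 0, "az": 0}, {"jaw": 26, "tx": 0, "ty": 6, "tz": 0.1, "ax": 2.5, "ay": 0, "az": 0}, {"jaw": 26, "tx": 0, "ty": 6, "tz": 0.1, "ax": 2.5, "ay": 0, "az": 0}, {"jaw": 26, "tx": 0, "ty": 6, "tz": 0.1, "ax": 2.5, "ay": 0, "az": 0}]}}

```text
t: 31.3
tool_pos: [513.6, -218.0, 60.5]
tcp_rot: [-1.187, 1.57, 0.132]
wrist_force: [2.4, 2.2, 0.8]
grip_width: 0.304
```

```bash
cat > st.py <<'E'
from h import *
o=manip.get_obs();d=o["tool_pos"][:2]-[548.7,-83]; a=np.arctan2(d[1],d[0]); print("r %.1f ang %.2f"%(np.hypot(*d),np.degrees(a)))
F=o["wrist_force"]; print("tang F (resist +)",round(-(F[0]*np.sin(a)-F[1]*np.cos(a)),2),"radial",round(F[0]*np.cos(a)+F[1]*np.sin(a),2))
go(*o["tool_pos"],189)
E
python3 st.py
```

```text
r 139.5 ang -104.57
tang F (resist +) 1.8 radial -2.78
t31.30 pos [ 513.6 -218.    60.5] head 165.6 q [-0.64  0.03 -0.33  1.21  0.   -1.96] F [2.4 2.2 0.8] w 26.0
tool xdir [ 0.001  0.    -1.   ]  shift [0. 0. 0.] ax -23.4
```

Emit:
{"op": "play_rows", "data": {"steps": [{"jaw": 26, "tx": 0, "ty": 4, "tz": 0.6, "ax": 1.7, "ay": 0, "az": 0}, {"jaw": 26, "tx": 0, "ty": 4, "tz": 0.6, "ax": 1.7, "ay": 0, "az": 0}, {"jaw": 26, "tx": 0, "ty": 4, "tz": 0.6, "ax": 1.7, "ay": 0, "az": 0}, {"jaw": 26, "tx": 0, "ty": 4, "tz": 0.1, "ax": 1.7, "ay": 0, "az": 0}, {"jaw": 26, "tx": 0, "ty": 4, "tz": 0.1, "ax": 1.7, "ay": 0, "az": 0}, {"jaw": 26, "tx": 0, "ty": 4, "tz": 0.1, "ax": 1.7, "ay": 0, "az": 0}, {"jaw": 26, "tx": 0, "ty": 4, "tz": 0.1, "ax": 1.7, "ay": 0, "az": 0}, {"jaw": 26, "tx": 0, "ty": 3, "tz": 0.1, "ax": 1.2, "ay": 0, "az": 0}, {"jaw": 26, "tx": 0, "ty": 2, "tz": 0, "ax": 0.8, "ay": 0, "az": 0}, {"jaw": 26, "tx": 0, "ty": 0, "tz": 0, "ax": 0, "ay": 0, "az": 0}]}}

```text
t: 32.3
tool_pos: [483.1, -204.0, 60.0]
tcp_rot: [1.028, 1.57, 2.107]
wrist_force: [0.7, 0.8, -0.1]
grip_width: 0.303
```

```bash
python3 st.py; python3 - <<'E'
from h import *
s=cam("scene"); save(s,"s13.png",(275,150,445,290),4)
E
```

```text
r 137.6 ang -118.48
tang F (resist +) 0.24 radial -0.99
t32.30 pos [ 483.1 -204.    60. ] head 151.8 q [-0.65 -0.07 -0.43  1.21  0.   -1.73] F [ 0.7  0.8 -0.1] w 25.9
tool xdir [-0.     0.001 -1.   ]  shift [0. 0. 0.] ax -37.2
```

View pics/s13.png

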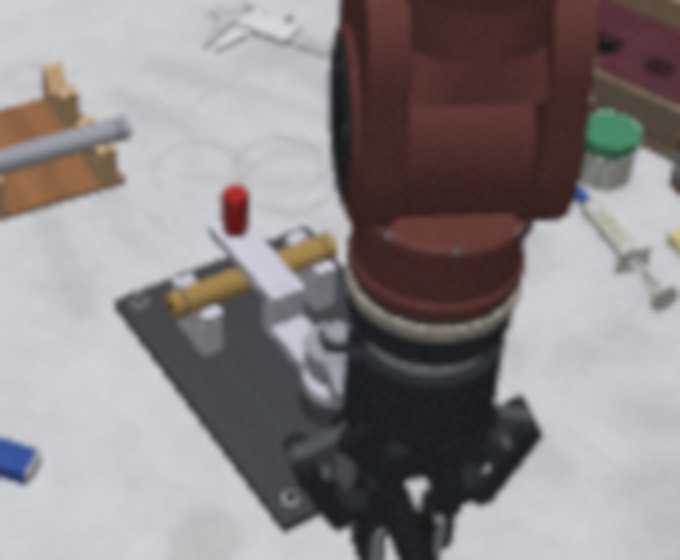

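Emit:
{"op": "play_rows", "data": {"steps": [{"jaw": 26, "tx": 0, "ty": 1, "tz": 0, "ax": 0.4, "ay": 0, "az": 0}, {"jaw": 26, "tx": 0, "ty": 1, "tz": 0, "ax": 0.4, "ay": 0, "az": 0}, {"jaw": 26, "tx": 0, "ty": 1, "tz": 0, "ax": 0.4, "ay": 0, "az": 0}, {"jaw": 26, "tx": 0, "ty": 1, "tz": 0, "ax": 0.4, "ay": 0, "az": 0}, {"jaw": 26, "tx": 0, "ty": 1, "tz": 0, "ax": 0.4, "ay": 0, "az": 0}, {"jaw": 26, "tx": 0, "ty": 1, "tz": 0, "ax": 0.4, "ay": 0, "az": 0}, {"jaw": 26, "tx": 0, "ty": 1, "tz": 0, "ax": 0.4, "ay": 0, "az": 0}, {"jaw": 26, "tx": 0, "ty": 1, "tz": 0, "ax": 0.4, "ay": 0, "az": 0}, {"jaw": 26, "tx": 0, "ty": 1, "tz": 0, "ax": 0.4, "ay": 0, "az": 0}, {"jaw": 26, "tx": 0, "ty": 1, "tz": 0, "ax": 0.4, "ay": 0, "az": 0}]}}

```text
t: 33.35
tool_pos: [476.4, -200.1, 60.7]
tcp_rot: [-1.34, 1.567, -0.331]
wrist_force: [10.6, -2.4, -4.6]
grip_width: 0.303
```

```bash
python3 st.py
```

```text
r 137.6 ang -121.70
tang F (resist +) 10.31 radial -3.55
t33.35 pos [ 476.4 -200.1   60.7] head 147.8 q [-0.65 -0.1  -0.46  1.21  0.   -1.66] F [10.6 -2.4 -4.6] w 25.8
tool xdir [ 0.004 -0.001 -1.   ]  shift [0. 0. 0.] ax -41.2
```

Emit:
{"op": "play_rows", "data": {"steps": [{"jaw": 26, "tx": 0, "ty": 1.5, "tz": 0, "ax": 0.4, "ay": 0, "az": 0}, {"jaw": 26, "tx": 0, "ty": 1.5, "tz": 0, "ax": 0.7, "ay": 0, "az": 0}, {"jaw": 26, "tx": 0, "ty": 1.5, "tz": 0, "ax": 0.8, "ay": 0, "az": 0}, {"jaw": 26, "tx": 0, "ty": 1.5, "tz": 0, "ax": 0.8, "ay": 0, "az": 0}, {"jaw": 26, "tx": 0, "ty": 1.5, "tz": 0, "ax": 0.8, "ay": 0, "az": 0}, {"jaw": 26, "tx": 0, "ty": 1.5, "tz": 0, "ax": 0.8, "ay": 0, "az": 0}, {"jaw": 26, "tx": 0, "ty": 1.5, "tz": 0, "ax": 0.8, "ay": 0, "az": 0}, {"jaw": 26, "tx": 0, "ty": 1.5, "tz": 0, "ax": 0.8, "ay": 0, "az": 0}, {"jaw": 26, "tx": 0, "ty": 1, "tz": 0, "ax": 0.6, "ay": 0, "az": 0}, {"jaw": 26, "tx": 0, "ty": 0, "tz": 0, "ax": 0, "ay": 0, "az": 0}]}}

```text
t: 34.35
tool_pos: [466.0, -192.8, 60.8]
tcp_rot: [-1.219, 1.566, -0.324]
wrist_force: [12.7, -2.6, -6.3]
grip_width: 0.306
```

```bash
python3 st.py; python3 - <<'E'
from h import *
t=cam("top"); save(t,"t14.png",(290,150,450,250),5)
s=cam("scene"); save(s,"s14.png",(275,150,445,290),4)
E
```

```text
r 137.5 ang -127.01
tang F (resist +) 11.72 radial -5.58
t34.35 pos [ 466.  -192.8   60.8] head 141.3 q [-0.65 -0.14 -0.49  1.21  0.   -1.55] F [12.7 -2.6 -6.3] w 26.2
tool xdir [ 0.005 -0.002 -1.   ]  shift [0. 0. 0.] ax -47.7
```

View pics/t14.png

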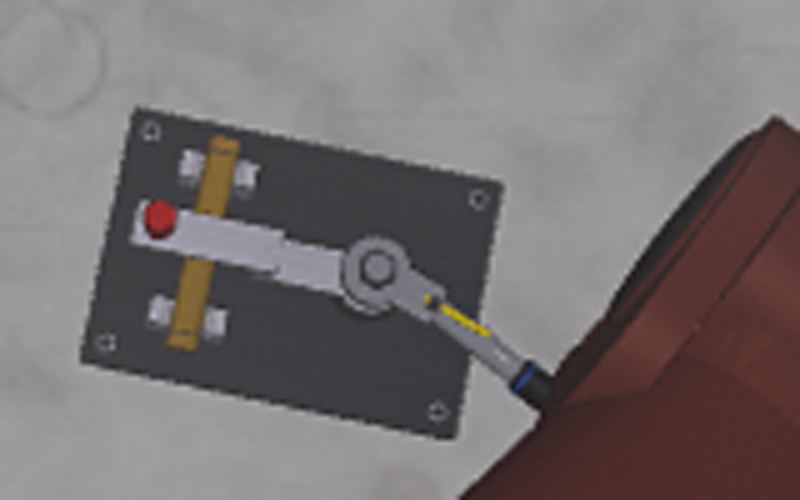

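View pics/s14.png

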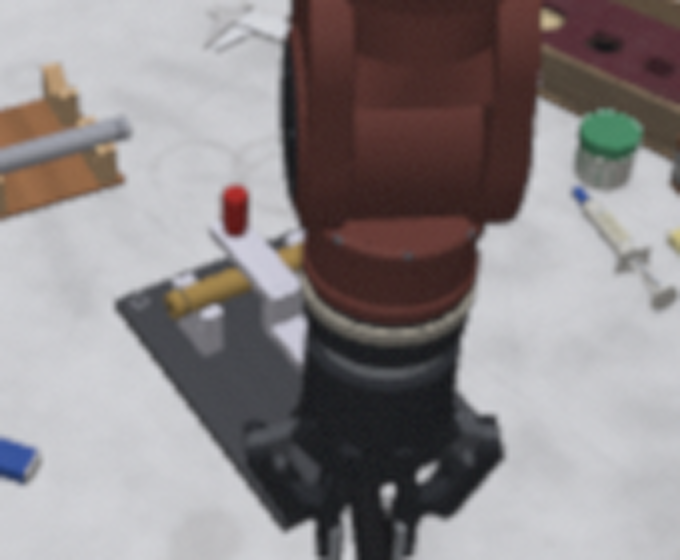

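Emit:
{"op": "play_rows", "data": {"steps": [{"jaw": 26, "tx": 0, "ty": 1.5, "tz": 0, "ax": 0.8, "ay": 0, "az": 0}, {"jaw": 26, "tx": 0, "ty": 1.5, "tz": 0, "ax": 0.8, "ay": 0, "az": 0}, {"jaw": 26, "tx": 0, "ty": 1.5, "tz": 0, "ax": 0.8, "ay": 0, "az": 0}, {"jaw": 26, "tx": 0, "ty": 1.5, "tz": 0, "ax": 0.8, "ay": 0, "az": 0}, {"jaw": 26, "tx": 0, "ty": 1.5, "tz": 0, "ax": 0.8, "ay": 0, "az": 0}, {"jaw": 26, "tx": 0, "ty": 1.5, "tz": 0, "ax": 0.8, "ay": 0, "az": 0}, {"jaw": 26, "tx": 0, "ty": 1, "tz": 0, "ax": 0.8, "ay": 0, "az": 0}, {"jaw": 26, "tx": 0, "ty": 0, "tz": 0, "ax": 0, "ay": 0, "az": 0}, {"jaw": 26, "tx": 0, "ty": 0, "tz": 0, "ax": 0, "ay": 0, "az": 0}, {"jaw": 26, "tx": 0, "ty": 0, "tz": 0, "ax": 0, "ay": 0, "az": 0}]}}

```text
t: 35.45
tool_pos: [458.6, -186.6, 61.0]
tcp_rot: [-1.198, 1.565, -0.4]
wrist_force: [12.8, -3.7, -5.1]
grip_width: 0.306
```

```bash
python3 st.py; python3 - <<'E'
from h import *
t=cam("top"); save(t,"t15.png",(350,185,430,245),10)
E
```

```text
r 137.2 ang -131.01
tang F (resist +) 12.15 radial -5.6
t35.45 pos [ 458.6 -186.6   61. ] head 135.7 q [-0.65 -0.17 -0.52  1.21  0.   -1.45] F [12.8 -3.7 -5.1] w 26.1
tool xdir [ 0.005 -0.002 -1.   ]  shift [0. 0. 0.] ax -53.3
```

View pics/t15.png

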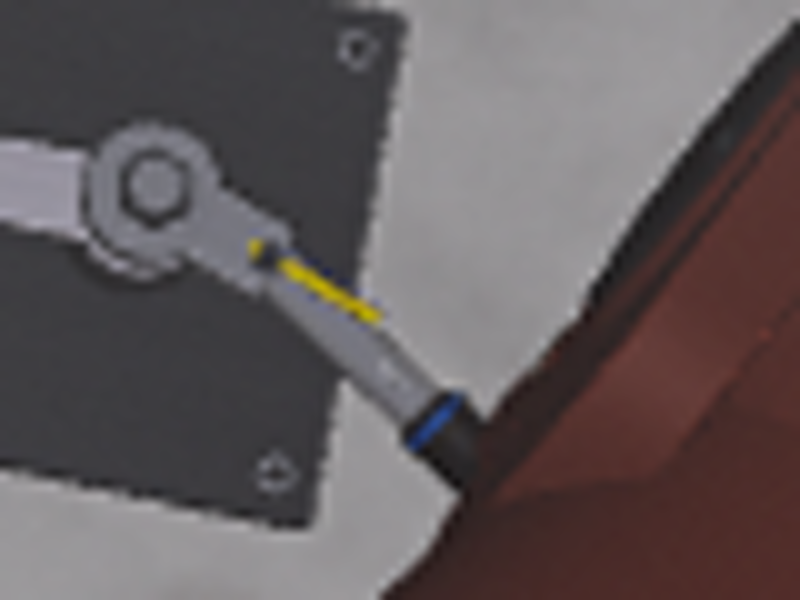

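Emit:
{"op": "play_rows", "data": {"steps": [{"jaw": 26, "tx": 0, "ty": -1, "tz": 0, "ax": -0.6, "ay": 0, "az": 0}, {"jaw": 26, "tx": 0, "ty": -1.5, "tz": 0, "ax": -0.8, "ay": 0, "az": 0}, {"jaw": 26, "tx": 0, "ty": -1.5, "tz": 0, "ax": -0.8, "ay": 0, "az": 0}, {"jaw": 26, "tx": 0, "ty": -1.5, "tz": 0, "ax": -0.8, "ay": 0, "az": 0}, {"jaw": 26, "tx": 0, "ty": -1.5, "tz": 0, "ax": -0.8, "ay": 0, "az": 0}, {"jaw": 26, "tx": 0, "ty": -1.5, "tz": 0, "ax": -0.8, "ay": 0, "az": 0}, {"jaw": 26, "tx": 0, "ty": -1.5, "tz": 0, "ax": -0.8, "ay": 0, "az": 0}, {"jaw": 26, "tx": 0, "ty": -1.5, "tz": 0, "ax": -0.8, "ay": 0, "az": 0}, {"jaw": 26, "tx": 0, "ty": -1.5, "tz": 0, "ax": -0.8, "ay": 0, "az": 0}, {"jaw": 26, "tx": 0, "ty": -1.5, "tz": 0, "ax": -0.8, "ay": 0, "az": 0}]}}

```text
t: 36.5
tool_pos: [469.4, -195.9, 60.9]
tcp_rot: [-1.335, 1.566, -0.4]
wrist_force: [11.3, -3.5, -3.6]
grip_width: 0.311
```

```bash
python3 st.py
```

```text
r 138.0 ang -125.08
tang F (resist +) 11.28 radial -3.68
t36.50 pos [ 469.4 -195.9   60.9] head 143.6 q [-0.65 -0.12 -0.48  1.21  0.   -1.59] F [11.3 -3.5 -3.6] w 26.5
tool xdir [ 0.004 -0.002 -1.   ]  shift [0. 0. 0.] ax -45.4
```

Emit:
{"op": "play_rows", "data": {"steps": [{"jaw": 26, "tx": 0, "ty": -1.5, "tz": 0, "ax": -0.8, "ay": 0, "az": 0}, {"jaw": 26, "tx": 0, "ty": -1.5, "tz": 0, "ax": -0.8, "ay": 0, "az": 0}, {"jaw": 26, "tx": 0, "ty": -1.5, "tz": 0, "ax": -0.8, "ay": 0, "az": 0}, {"jaw": 26, "tx": 0, "ty": -1, "tz": 0, "ax": -0.7, "ay": 0, "az": 0}, {"jaw": 26, "tx": 0, "ty": -1, "tz": 0, "ax": -0.7, "ay": 0, "az": 0}, {"jaw": 26, "tx": 0, "ty": -1, "tz": 0, "ax": -0.4, "ay": 0, "az": 0}, {"jaw": 26, "tx": 0, "ty": -0.5, "tz": 0, "ax": 0, "ay": 0, "az": 0}, {"jaw": 26, "tx": 0, "ty": -0.5, "tz": 0, "ax": 0, "ay": 0, "az": 0}, {"jaw": 26, "tx": 0, "ty": 0, "tz": 0, "ax": 0, "ay": 0, "az": 0}, {"jaw": 26, "tx": 0, "ty": 0, "tz": 0, "ax": 0, "ay": 0, "az": 0}]}}

```text
t: 37.5
tool_pos: [476.2, -200.6, 60.9]
tcp_rot: [-1.401, 1.566, -0.394]
wrist_force: [12.0, -4.0, -3.4]
grip_width: 0.306
```

```bash
python3 st.py
```

```text
r 138.1 ang -121.64
tang F (resist +) 12.3 radial -2.85
t37.50 pos [ 476.2 -200.6   60.9] head 147.7 q [-0.65 -0.1  -0.46  1.21  0.   -1.66] F [12.  -4.  -3.4] w 26.1
tool xdir [ 0.004 -0.002 -1.   ]  shift [0. 0. 0.] ax -41.3
```

Emit:
{"op": "play_rows", "data": {"steps": [{"jaw": 26, "tx": 0, "ty": -0.4, "tz": 0, "ax": 0, "ay": 0, "az": 0}, {"jaw": 26, "tx": 0, "ty": -0.4, "tz": 0, "ax": 0, "ay": 0, "az": 0}, {"jaw": 26, "tx": 0, "ty": -0.4, "tz": 0, "ax": 0, "ay": 0, "az": 0}, {"jaw": 26, "tx": 0, "ty": -0.4, "tz": 0, "ax": 0, "ay": 0, "az": 0}, {"jaw": 26, "tx": 0, "ty": -0.4, "tz": 0, "ax": 0, "ay": 0, "az": 0}, {"jaw": 26, "tx": 0, "ty": 0, "tz": 0, "ax": 0, "ay": 0, "az": 0}, {"jaw": 26, "tx": 0, "ty": 0, "tz": 0, "ax": 0, "ay": 0, "az": 0}, {"jaw": 26, "tx": 0, "ty": 0, "tz": 0, "ax": 0, "ay": 0, "az": 0}, {"jaw": 26, "tx": 0, "ty": 0, "tz": 0, "ax": 0, "ay": 0, "az": 0}, {"jaw": 26, "tx": 0, "ty": 0, "tz": 0, "ax": 0, "ay": 0, "az": 0}]}}

```text
t: 38.5
tool_pos: [478.0, -201.4, 60.9]
tcp_rot: [-1.297, 1.567, -0.289]
wrist_force: [11.0, -1.2, -3.3]
grip_width: 0.304
```

```bash
python3 st.py; python3 - <<'E'
from h import *
t=cam("top"); save(t,"t16.png",(350,185,430,245),10)
E
```

```text
r 138.0 ang -120.85
tang F (resist +) 10.07 radial -4.66
t38.50 pos [ 478.  -201.4   60.9] head 147.7 q [-0.65 -0.09 -0.45  1.21  0.   -1.66] F [11.  -1.2 -3.3] w 26.0
tool xdir [ 0.004 -0.001 -1.   ]  shift [0. 0. 0.] ax -41.3
```

View pics/t16.png

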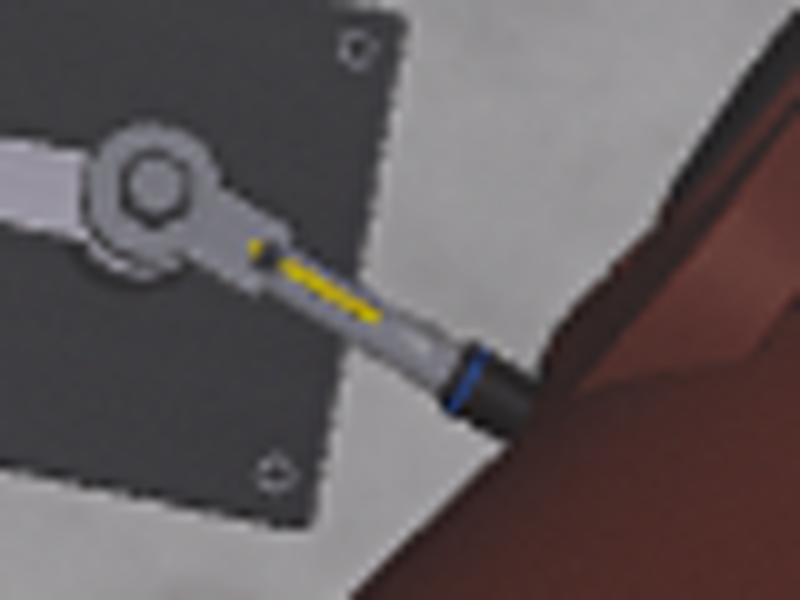

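Emit:
{"op": "play_rows", "data": {"steps": [{"jaw": 26, "tx": 0, "ty": -0.5, "tz": 0, "ax": 0, "ay": 0, "az": 0}, {"jaw": 26, "tx": 0, "ty": -0.5, "tz": 0, "ax": 0, "ay": 0, "az": 0}, {"jaw": 26, "tx": 0, "ty": -0.5, "tz": 0, "ax": 0, "ay": 0, "az": 0}, {"jaw": 26, "tx": 0, "ty": -0.5, "tz": 0, "ax": 0, "ay": 0, "az": 0}, {"jaw": 26, "tx": 0, "ty": -0.5, "tz": 0, "ax": 0, "ay": 0, "az": 0}, {"jaw": 26, "tx": 0, "ty": 0, "tz": 0, "ax": 0, "ay": 0, "az": 0}, {"jaw": 26, "tx": 0, "ty": 0, "tz": 0, "ax": 0, "ay": 0, "az": 0}, {"jaw": 26, "tx": 0, "ty": 0, "tz": 0, "ax": 0, "ay": 0, "az": 0}, {"jaw": 26, "tx": 0, "ty": 0, "tz": 0, "ax": 0, "ay": 0, "az": 0}, {"jaw": 26, "tx": 0, "ty": 0, "tz": 0, "ax": 0, "ay": 0, "az": 0}]}}

```text
t: 39.55
tool_pos: [478.5, -202.1, 60.3]
tcp_rot: [-0.981, 1.57, 0.027]
wrist_force: [5.1, 0.4, -0.3]
grip_width: 0.303
```

```bash
python3 st.py
```

```text
r 138.3 ang -120.51
tang F (resist +) 4.19 radial -2.88
t39.55 pos [ 478.5 -202.1   60.3] head 147.7 q [-0.65 -0.08 -0.44  1.21  0.   -1.66] F [ 5.1  0.4 -0.3] w 25.9
tool xdir [ 0.  0. -1.]  shift [0. 0. 0.] ax -41.3
```

Emit:
{"op": "play_rows", "data": {"steps": [{"jaw": 26, "tx": 0, "ty": -0.5, "tz": 0, "ax": 0, "ay": 0, "az": 0}, {"jaw": 26, "tx": 0, "ty": -0.5, "tz": 0, "ax": 0, "ay": 0, "az": 0}, {"jaw": 26, "tx": 0, "ty": -0.5, "tz": 0, "ax": 0, "ay": 0, "az": 0}, {"jaw": 26, "tx": 0, "ty": -0.5, "tz": 0, "ax": 0, "ay": 0, "az": 0}, {"jaw": 26, "tx": 0, "ty": -0.5, "tz": 0, "ax": 0, "ay": 0, "az": 0}, {"jaw": 26, "tx": 0, "ty": -0.5, "tz": 0, "ax": 0, "ay": 0, "az": 0}, {"jaw": 26, "tx": 0, "ty": 0, "tz": 0, "ax": 0, "ay": 0, "az": 0}, {"jaw": 26, "tx": 0, "ty": 0, "tz": 0, "ax": 0, "ay": 0, "az": 0}, {"jaw": 26, "tx": 0, "ty": 0, "tz": 0, "ax": 0, "ay": 0, "az": 0}, {"jaw": 26, "tx": 0, "ty": 0, "tz": 0, "ax": 0, "ay": 0, "az": 0}]}}

```text
t: 40.55
tool_pos: [480.9, -203.7, 60.2]
tcp_rot: [0.41, 1.571, 1.418]
wrist_force: [0.1, -0.1, -0.2]
grip_width: 0.306
```

```bash
python3 st.py
```

```text
r 138.4 ang -119.34
tang F (resist +) 0.16 radial 0.05
t40.55 pos [ 480.9 -203.7   60.2] head 147.7 q [-0.65 -0.07 -0.44  1.21  0.   -1.66] F [ 0.1 -0.1 -0.2] w 26.2
tool xdir [ 0.  0. -1.]  shift [0. 0. 0.] ax -41.3
```

Emit:
{"op": "play_rows", "data": {"steps": [{"jaw": 36, "tx": 0, "ty": 0, "tz": 0, "ax": 0, "ay": 0, "az": 0}, {"jaw": 45, "tx": 0, "ty": 0, "tz": 0, "ax": 0, "ay": 0, "az": 0}, {"jaw": 45, "tx": 0, "ty": 0, "tz": 0, "ax": 0, "ay": 0, "az": 0}, {"jaw": 45, "tx": -6, "ty": 0, "tz": 0, "ax": 0, "ay": 0, "az": 0}, {"jaw": 45, "tx": -15, "ty": 0, "tz": 0, "ax": 0, "ay": 0, "az": 0}, {"jaw": 45, "tx": -30, "ty": 0, "tz": 0, "ax": 0, "ay": 0, "az": 0}, {"jaw": 45, "tx": -30, "ty": 0, "tz": 0, "ax": 0, "ay": 0, "az": 0}, {"jaw": 45, "tx": -30, "ty": 0, "tz": 0, "ax": 0, "ay": 0, "az": 0}, {"jaw": 45, "tx": 0, "ty": 0, "tz": -30, "ax": 0, "ay": 0, "az": 0}, {"jaw": 45, "tx": 0, "ty": 0, "tz": -30, "ax": 0, "ay": 0, "az": 0}]}}

```text
t: 41.55
tool_pos: [449.4, -255.3, 174.1]
tcp_rot: [-1.755, 1.567, -0.746]
wrist_force: [-0.5, -0.5, -0.9]
grip_width: 0.524
```

Emit:
{"op": "play_rows", "data": {"steps": [{"jaw": 45, "tx": 0, "ty": 0, "tz": -30, "ax": 0, "ay": 0, "az": 0}, {"jaw": 45, "tx": 0, "ty": 0, "tz": -30, "ax": 0, "ay": 0, "az": 0}, {"jaw": 45, "tx": 0, "ty": 0, "tz": -30, "ax": 0, "ay": 0, "az": 0}, {"jaw": 45, "tx": 0, "ty": 0, "tz": -20, "ax": 0, "ay": 0, "az": 0}, {"jaw": 45, "tx": 0, "ty": 0, "tz": 0, "ax": 0, "ay": 0, "az": 0}, {"jaw": 45, "tx": 0, "ty": 0, "tz": 0, "ax": 0, "ay": 0, "az": 0}, {"jaw": 45, "tx": 0, "ty": 0, "tz": 0, "ax": 0, "ay": 0, "az": 0}, {"jaw": 45, "tx": 0, "ty": 0, "tz": 0, "ax": 0, "ay": 0, "az": 0}, {"jaw": 45, "tx": 0, "ty": 0, "tz": 0, "ax": 0, "ay": 0, "az": 0}, {"jaw": 45, "tx": 0, "ty": 0, "tz": 0, "ax": 0, "ay": 0, "az": 0}]}}

```text
t: 42.55
tool_pos: [390.4, -347.0, 171.2]
tcp_rot: [0.55, 1.571, 1.558]
wrist_force: [-0.5, 0.6, 0.0]
grip_width: 0.529
```

```bash
python3 st.py; python3 - <<'E'
from h import *
t=cam("top"); save(t,"t17.png",(300,165,430,255),6)
s=cam("scene"); save(s,"s17.png",(245,150,445,290),4)
m=mask(t,(370,195,435,250),(0,0,0),(180,75,60)); b,st,ce=big(m); print(st,ce,rect(b))
E
```

```text
r 307.9 ang -120.95
tang F (resist +) -0.7 radial -0.26
t42.55 pos [ 390.4 -347.   171.2] head 147.8 q [-0.98 -0.13 -0.29  1.42  0.   -1.99] F [-0.5  0.6  0. ] w 45.2
tool xdir [ 0.  0. -1.]  shift [0. 0. 0.] ax -41.2
[396 221  28  19 192] [409.40104167 230.13020833] ((409.4201354980469, 230.13796997070312), (28.376873016357422, 6.741215229034424), 30.068584442138672)
```

View pics/t17.png

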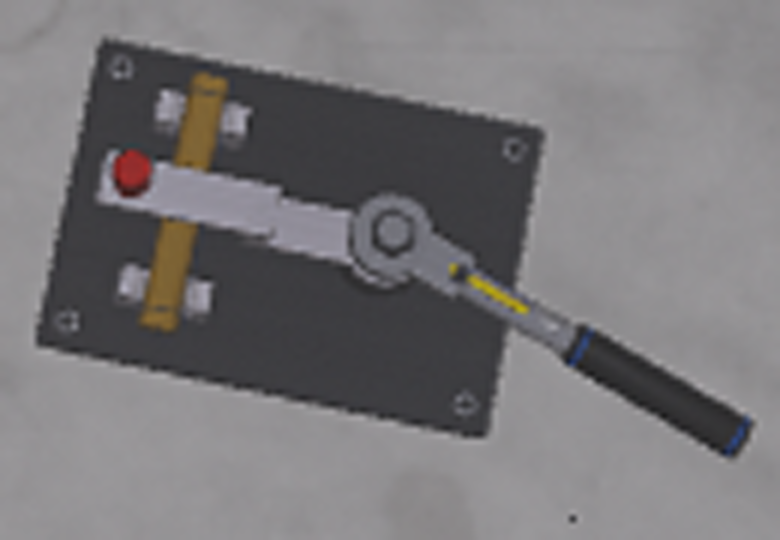

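View pics/s17.png

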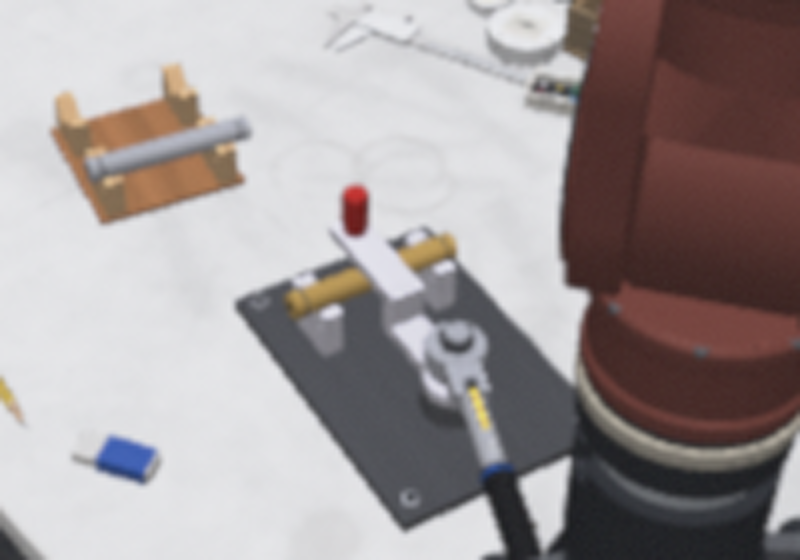

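```bash
python3 - <<'E'
from h import *
t=cam("top")
b,st,ce=big(mask(t,(300,170,345,210),(0,120,50),(8,255,255))); k=plane(t,[ce],91)[0]; print("strap",78.8-np.degrees(np.arctan2(k[1]+83,k[0]-548.7)))
m=mask(t,(370,195,435,250),(0,0,0),(180,75,60)); b,st,ce=big(m); g=plane(t,[rect(b)[0]],60)[0]; d=g[:2]-[548.7,-83]; print("handle",np.hypot(*d),-11.2-np.degrees(np.arctan2(d[1],d[0])))
print(manip.finish_job())
E
```

```text
strap -0.025558811238525436
handle 136.97591106233344 108.35856371828001
the job is handed in; nothing more can be done
None
```

The brass bar is clamped in the cradle, the nut is tight, and the job was handed in at about 42.6 s of the 72 s allowed. `finish_job` gives no verdict, so what follows is from my own checks.

- **Strap:** I swung it to about 1.13 rad (clear from 0.9) and brought it back to its stop. At the last look it was within 0.1° of square.
- **Bar:** The bar bottomed in the grooves at 42 mm with about 9 N of downward press, and only then did I let go. In the last top picture it sticks out about equally past both supports (37 and 38 px).
- **Nut and click:** I pushed the handle clockwise until the force levelled off at about 12 N and the handle had clicked over. By tool travel that is about 0.2 rad; the picture suggested up to 0.26. Either is past the click at 0.12 and well short of the end stop at 0.5.
- **Release:** I let the handle spring back slowly. The yellow pointer did not move, so the nut did not slacken, and the force was zero before the jaws opened. The handle stands straight at 108.4° measured, where tight is 109°, which is within measuring error.
- **Clearances:** The steel bar is still in its rest and the robot is clear of everything. No check failed; the highest wrist force I read was about 15 N.

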